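# Put the graduated oval cutters back in their fitted tray

## Robot

A 7-joint arm with a two-finger parallel gripper is mounted at the origin on a cart in front of the work surface, level with it; the furniture and walls round the work are solid. World frame = base frame: x ahead of the robot, y to its left, z up, the work surface at z = 0. Lengths are in m, angles in rad, forces in N, time in s.
With the tool pointing down it reaches from about 0.425 to 0.925 m from the base axis. Payload 6.8 kg.
Tool frame: the origin (TCP) lies at the very end of the fingers, on their centre line; the grasp point (between the pads) lies 19 mm behind it; y points along the fingers, x is the direction in which the jaws open and shut, and the axes are right-handed (so a half turn about y gives the same grasp; the last joint's range is limited). The gripper opens to 85 mm and grips with 20 to 120 N. Pads are 22 mm wide; open, the fingers measure 114 mm over their backs; the gripper's body (76 mm by 85 mm) begins 54 mm behind the grasp point. The pads swing forward as they close: fully open they stand 13 mm farther back than shut.
Start: joints at [-1.241, 0.477, 0.022, 1.555, -0.011, 1.109, -0.083], TCP at [0.286, 0.611, 0.206] pointing down, gripper open.
Joint ranges: [-2.96, 2.96], [-0.34, 2.1], [-1.41, 1.46], [0.24, 2.44], [-1.37, 4.51], [0.17, 1.92], [-2.96, 2.96]. Speed limits (rad/s): [2.39, 2.39, 3.14, 3.14, 3.14, 3.14, 3.14].

## Interface

Orientations are given as a unit quaternion [w, x, y, z].
In Python, from station import monitor, vision, order gives the robot as it stands.
- The arm moves only by the tool send_rows, never from a script. Its argument "moves" is a list of rows, each a list of 7 numbers: the turn, a rotation vector about the tool's x, y, z in rad, then the shift along the tool's x, y, z in mm, then the opening, from 0 (shut) to 1 (fully open). In form: [[wx, wy, wz, dx, dy, dz, gripper], ...]. A call has 1 to 8 rows; each row shifts and turns the pose as measured when the row begins, along the tool's axes as they then stand; what a row does not reach is not made up. A row lasts 1/10 s, in which the tool goes at most 50 mm and 8.59 degrees, less where a joint would pass 70% of its speed; a pose out of reach is approached as far as the arm can. A call is refused whole if a number of a shift passes 50 or a number of a turn 0.15, either way. A call with a gripper value outside its range is refused whole. The fingers move at their own pace and stop on an object; "grip_force" is the grip in N (left out, the last holds). Time passes only in rows, so rows that do not move let the fingers close. It gives the time, the measured TCP pose, the force and the opening at its end, in the units of the state.
- monitor.get_obs(): the state, without advancing time (a new reading comes with each control period).
- vision.read_camera(name): name is "scene" or "top" or "wrist"; returns a dict with "img" (400x640x3 uint8, red, green, blue), "K" (3x3 intrinsics, pixels), "rvec" (rotation vector, rad) and "tvec" (3), from world to camera coordinates, as OpenCV has them. Camera axes: x right, y down, z forward; pixel columns grow to the right and rows downward; lengths in m; the calibration is good to about 2 mm. A picture is of the moment at which its call begins. There is no depth.
- order.hand_in(): hands the job in, once; it reports no verdict.
Trained networks look in the newest picture that a camera, given by its name, has taken for a name from the list of things; names that differ only in an ending like _2 or _b are one class to them, and where a whole thing is asked for, a point or a joint stands for the part that bears it (a point fixed in the world has none). Each returns a list of dicts, best first, with "score" (0 to 1); they miss things now and then, are a little off and sometimes report something else, mostly with a low value. They report only what shows in the picture. A call takes as long as a camera call. They do not tell look-alikes from the thing itself.
- vision.cut_out(camera, thing): "region" (400x640 bool, what is visible of it) and "xy" ([column, row] in pixels, amid what is visible of it).
The state is a dict: "t": time; "q": joint angles; "joint_vel": joint speeds; "joint_torque": joint torques, N m; "eef_pos": TCP position; "tool_rot": TCP orientation; "contact_force": force on the tool from outside, world axes, zero at the start; "torque": the same for the moment, N m; "gripper_width": opening from 0.0 (shut) to 1.0 (fully open).
Only numpy, scipy, OpenCV 4.12 (cv2) and the standard library are available. Lean on these libraries where they do the work, as an engineer would, in place of code of your own. Each camera call takes 0.05 s, during which the arm holds its last target. There are 200 camera calls.

## Task

Put the four oval pastry cutters away upright in their storage tray, each seated fully home in the pocket of its own size with its length along the pocket, so that they stand in a row from smallest to largest. One of the small ones has been left in the largest pocket, where it does not belong and must make way for the largest. Leave the round cutter and the kitchen timer where they are.

Things in the scene. Friction and masses are not known exactly. Their poses are not given: they have to be found in the camera images.
- oval_1: smallest oval cutter: a plain steel oval ring, open above and below, 40 mm long, 28 mm wide, 40 mm high, wall up to 2.5 mm thick, weighing 28 to 91 g. It stands upright, cutting edge down, on the black board (top 7.8 mm above the worktable) or in the tray. Origin: centre of the lower edge; x along its length, y across its width, z up.
- oval_2: second smallest oval cutter: a plain steel oval ring, open above and below, 50 mm long, 35 mm wide, 40 mm high, wall up to 2.5 mm thick, weighing 28 to 91 g. It stands upright, cutting edge down, on the black board (top 7.8 mm above the worktable) or in the tray. Origin: centre of the lower edge; x along its length, y across its width, z up.
- oval_3: second largest oval cutter: a plain steel oval ring, open above and below, 60 mm long, 42 mm wide, 40 mm high, wall up to 2.5 mm thick, weighing 28 to 91 g. It stands upright, cutting edge down, on the black board (top 7.8 mm above the worktable) or in the tray. Origin: centre of the lower edge; x along its length, y across its width, z up.
- oval_4: largest oval cutter: a plain steel oval ring, open above and below, 70 mm long, 49 mm wide, 40 mm high, wall up to 2.5 mm thick, weighing 28 to 91 g. It stands upright, cutting edge down, on the black board (top 7.8 mm above the worktable) or in the tray. Origin: centre of the lower edge; x along its length, y across its width, z up.
- pocket_1: smallest of four oval pockets, in a row in order of size in a fixed grey tray (312 x 90 mm, top 19.8 mm above the worktable, turned any way). 12 mm deep, flat pale floor 44 x 32 mm, walls sloping out to 55 x 43 mm at the top. Origin: centre of its floor, 7.8 mm above the worktable; x along its length and the row, towards the largest; z up. Empty at the start.
- pocket_2: second smallest of four oval pockets, in a row in order of size in a fixed grey tray (312 x 90 mm, top 19.8 mm above the worktable, turned any way). 12 mm deep, flat pale floor 54 x 39 mm, walls sloping out to 65 x 50 mm at the top. Origin: centre of its floor, 7.8 mm above the worktable; x along its length and the row, towards the largest; z up. Empty at the start.
- pocket_3: second largest of four oval pockets, in a row in order of size in a fixed grey tray (312 x 90 mm, top 19.8 mm above the worktable, turned any way). 12 mm deep, flat pale floor 64 x 46 mm, walls sloping out to 75 x 57 mm at the top. Origin: centre of its floor, 7.8 mm above the worktable; x along its length and the row, towards the largest; z up. Empty at the start.
- pocket_4: largest of four oval pockets, in a row in order of size in a fixed grey tray (312 x 90 mm, top 19.8 mm above the worktable, turned any way). 12 mm deep, flat pale floor 74 x 53 mm, walls sloping out to 85 x 64 mm at the top. Origin: centre of its floor, 7.8 mm above the worktable; x along its length and the row, towards the largest; z up. One of the two smaller cutters stands in it at the start.
- round_cutter: bystander: round steel ring cutter, 60 mm across, 35 mm high, standing on the worktable to the left of the black board. Origin: centre of its lower edge. (Also about, fixed: a melter with its lid up, 0.4 m high, right of y = -0.46 between x = 0.28 and 0.66, and penguins 241 mm tall beyond x = 0.63 left of y = 0.08, else beyond x = 0.73.)
- kitchen_timer: bystander: round green kitchen timer with a white knob, 62 mm across, 40 mm high, standing on the worktable to the left of the black board. Origin: centre of its underside.
There are look-alikes about, which are no part of the job. Leave any blue or yellow look-alike of the oval_1 alone.

How it is judged:
At the end, for the whole second after the job is handed in: Each oval cutter stands in the pocket of its own size: centre within 8 mm of the pocket's, lower edge within 4 mm of the pocket's floor, upright within 0.1 rad, its length along the pocket's within 0.35 rad (either way round), and at rest (horizontal distance between oval_1 and pocket_1 below 0.008 m and z of oval_1 in the frame of pocket_1 between -0.004 and 0.004 m and angle between each of oval_1, oval_2, oval_3, oval_4's own z axis and vertical below 0.1 rad and angle between the x axis of oval_1 and the x axis of pocket_1, either way round below 0.35 rad and linear speed of each of oval_1, oval_2, oval_3, oval_4 below 0.02 m/s and horizontal distance between oval_2 and pocket_2 below 0.008 m and z of oval_2 in the frame of pocket_2 between -0.004 and 0.004 m and angle between the x axis of oval_2 and the x axis of pocket_2, either way round below 0.35 rad and horizontal distance between oval_3 and pocket_3 below 0.008 m and z of oval_3 in the frame of pocket_3 between -0.004 and 0.004 m and angle between the x axis of oval_3 and the x axis of pocket_3, either way round below 0.35 rad and horizontal distance between oval_4 and pocket_4 below 0.008 m and z of oval_4 in the frame of pocket_4 between -0.004 and 0.004 m and angle between the x axis of oval_4 and the x axis of pocket_4, either way round below 0.35 rad); the robot touches nothing.
It fails at once if the round cutter is pushed more than 20 mm from its place or tipped over (distance of round_cutter from where it was at the start of the episode above 0.02 m or angle between round_cutter's own z axis and vertical above 0.5 rad).
It fails at once if the kitchen timer is pushed more than 20 mm from its place or tipped over (distance of kitchen_timer from where it was at the start of the episode above 0.02 m or angle between kitchen_timer's own z axis and vertical above 0.5 rad).
It also fails if it takes over 104 s, if anything falls off the work surface, if the arm or the gripper's body presses on something with over 40 N, if the wrist force passes 120 N, or if a joint passes its speed limit or range.

## Working session

There is one attempt and no reset: what is moved stays moved. The work goes in short steps, Python scripts to look and compute and a tool call to move; the robot and the scene stay as the last step left them, time stands still between calls to the robot, and variables do not carry over. Pictures are saved under pics/ and viewed, on a budget of 14 in all, crops included, one or two more only if the job needs it, and the job is handed in when it is done.

Besides the shell and the picture viewer there is one more tool, called after "Call:" in YAML: its name, and indented under it one key for each argument. send_rows: Moves the arm, as the interface text tells. Its arguments: {"type":"object","properties":{"moves":{"type":"array","items":{"type":"array","items":{"type":"number"}}},"grip_force":{"type":"number"}},"required":["moves"]}

```bash
ls; mkdir -p pics; python3 - <<'E'
from station import monitor, vision, order
import cv2
print(monitor.get_obs())
for n in("scene","top","wrist"):
    c=vision.read_camera(n); cv2.imwrite(f"pics/{n}0.png",c["img"][:,:,::-1]); print(n,c["K"],c["rvec"],c["tvec"])
E
```

```text
pics
{'t': 0.0, 'q': array([-1.24108377,  0.47779515,  0.02233723,  1.55643085, -0.01147476,
        1.10930328, -0.08308492]), 'joint_vel': array([-0.00048511, -0.00043198, -0.00017257, -0.00048019, -0.00059603,
       -0.00069822,  0.00299907]), 'joint_torque': array([ 2.90446669e-04, -5.96472967e+01,  1.60828885e+00, -2.81193334e+01,
        1.25757518e-02,  9.57451179e-03,  3.39736653e-05]), 'eef_pos': array([0.28592813, 0.61075673, 0.20533774]), 'tool_rot': array([-0.59625078,  0.5970273 ,  0.37899359, -0.38000957]), 'contact_force': array([-0.33895866,  0.30329142,  0.080617  ]), 'torque': array([-0.01828954, -0.0051965 ,  0.02187101]), 'gripper_width': 0.9984764074098215}
scene [[450.74752732   0.         316.53679486]
 [  0.         450.74752732 204.59473408]
 [  0.           0.           1.        ]] [ 1.90873234 -0.78285554  0.48750665] [-0.44545708  0.18858784  0.71258007]
top [[428.56406759   0.         311.57535266]
 [  0.         428.56406759 199.05299012]
 [  0.           0.           1.        ]] [ 2.17256084 -2.15489882  0.10665359] [-0.06782691  0.54027056  1.16351843]
wrist [[318.07484358   0.         315.20330645]
 [  0.         318.07484358 192.89399652]
 [  0.           0.           1.        ]] [-2.45072796 -1.55775968 -0.2105165 ] [-0.67386108 -0.03453915  0.37785015]
```

View pics/top0.png

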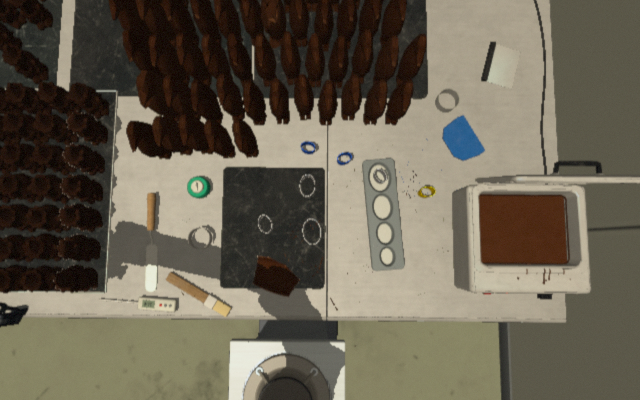

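View pics/scene0.png

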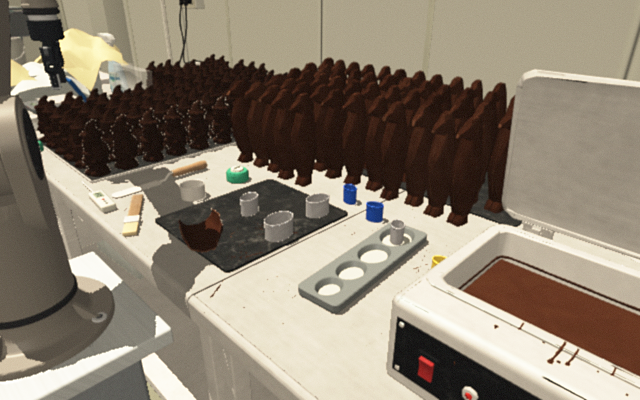

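```bash
cat > h.py <<'E'
from station import monitor, vision, order
import cv2, numpy as np
from scipy.spatial.transform import Rotation as R
def cam(n): return vision.read_camera(n)
def ray(c,uv,z):
    "world point at height z seen at pixel uv"
    M=cv2.Rodrigues(np.array(c["rvec"],float))[0]; o=-M.T@np.array(c["tvec"]).ravel()
    d=M.T@np.linalg.inv(c["K"])@np.array([uv[0],uv[1],1.]); return o+d*(z-o[2])/d[2]
def proj(c,P):
    return cv2.projectPoints(np.array(P,float).reshape(-1,1,3),np.array(c["rvec"],float),np.array(c["tvec"],float),c["K"],None)[0][:,0]
E
python3 - <<'E'
from h import *
for n in("top","scene"):
    c=cam(n)
    for t in ["oval_1","pocket_1","round_cutter","kitchen_timer"]:
        for d in vision.cut_out(n,t):
            r=np.argwhere(d["region"]); print(n,t,round(d["score"],2),np.round(d["xy"]),len(r),r.min(0),r.max(0),ray(c,d["xy"],.03 if 'p'!=t[0] else .008).round(3))
E
```

```text
top oval_1 0.59 [305. 223.] 33 [219 303] [228 310] [ 0.475 -0.045  0.03 ]
top oval_1 0.53 [308. 176.] 58 [175 299] [197 314] [ 0.604 -0.052  0.03 ]
top oval_1 0.5 [382. 175.] 95 [169 373] [182 386] [ 0.61  -0.259  0.03 ]
top oval_1 0.49 [342. 154.] 50 [153 338] [164 351] [ 0.668 -0.146  0.03 ]
top oval_1 0.43 [429. 191.] 74 [187 419] [197 435] [ 0.565 -0.389  0.03 ]
top oval_1 0.36 [192. 239.] 168 [228 188] [249 211] [0.427 0.266 0.03 ]
top pocket_1 0.95 [382. 207.] 770 [192 367] [221 396] [ 0.522 -0.261  0.008]
top pocket_1 0.91 [385. 234.] 646 [221 371] [246 399] [ 0.446 -0.271  0.008]
top pocket_1 0.88 [387. 257.] 579 [245 373] [268 401] [ 0.383 -0.275  0.008]
top pocket_1 0.55 [382. 178.] 741 [161 366] [193 393] [ 0.606 -0.263  0.008]
top round_cutter 0.7 [193. 243.] 162 [228 188] [249 211] [0.416 0.261 0.03 ]
top kitchen_timer 0.65 [196. 190.] 431 [177 187] [199 210] [0.564 0.26  0.03 ]
top kitchen_timer 0.27 [382. 234.] 674 [220 371] [246 399] [ 0.445 -0.258  0.03 ]
scene oval_1 0.82 [251. 201.] 420 [192 239] [216 259] [0.481 0.07  0.03 ]
scene oval_1 0.7 [394. 231.] 326 [219 390] [244 404] [ 0.6   -0.249  0.03 ]
scene oval_1 0.68 [320. 203.] 526 [193 306] [217 329] [ 0.586 -0.052  0.03 ]
scene oval_1 0.67 [280. 229.] 730 [211 265] [241 292] [ 0.441 -0.078  0.03 ]
scene oval_1 0.64 [352. 195.] 239 [184 343] [204 355] [ 0.671 -0.073  0.03 ]
scene pocket_1 0.95 [331. 285.] 882 [270 303] [302 355] [ 0.4   -0.266  0.008]
scene pocket_1 0.73 [372. 250.] 836 [239 349] [267 399] [ 0.539 -0.243  0.008]
scene pocket_1 0.65 [403. 237.] 512 [226 372] [249 421] [ 0.625 -0.256  0.008]
scene pocket_1 0.59 [353. 267.] 916 [254 325] [285 377] [ 0.469 -0.256  0.008]
scene round_cutter 0.94 [197. 192.] 504 [179 180] [200 205] [0.415 0.198 0.03 ]
scene kitchen_timer 0.75 [238. 173.] 383 [165 226] [183 249] [0.558 0.231 0.03 ]
```

The top view shows ovals on the board at (265,224), (307,185) and (312,231). Another stands in the largest pocket at (379,176), and the tray's small end is near the robot at (387,257). The scene view agrees. I'll write a planner that prints rows, then move to close views.

```bash
cat >> h.py <<'E'
def pose():
    o=monitor.get_obs(); q=o["tool_rot"]; return np.array(o["eef_pos"]),R.from_quat(np.roll(q,-1)),o
def yaw(Rt):  # world heading of the jaw axis (tool x)
    x=Rt.as_matrix()[:,0]; return np.arctan2(x[1],x[0])
def down(a):  # tool pointing down, jaw axis heading a
    x=np.array([np.cos(a),np.sin(a),0]); y=np.array([0,0,-1.]); return R.from_matrix(np.c_[x,y,np.cross(x,y)])
def plan(wps,g,step=45,p=None,Rt=None):
    """wps: list of (xyz, jaw heading or None[, grip]); prints rows"""
    if p is None: p,Rt,_=pose()
    for w in wps:
        P=np.array(w[0]); a=w[1]; gg=w[2] if len(w)>2 else g; st=w[3] if len(w)>3 else step
        if a is None: T=Rt
        else:  # nearest of the two equal grasps
            T=min((down(a),down(a+np.pi)),key=lambda T:(Rt.inv()*T).magnitude()) if len(w)<5 else down(a)
        rv=(Rt.inv()*T).as_rotvec(); n=int(max(np.ceil(np.linalg.norm(P-p)*1000/st),np.ceil(np.linalg.norm(rv)/.14),1))
        d=(P-p)/n
        for i in range(n):
            s=Rt.inv().apply(d)*1000; print([round(float(v),3) for v in rv/n]+[round(float(v),1) for v in s]+[gg])
            Rt=Rt*R.from_rotvec(rv/n); p=p+d
        print('-- at',P,'n',n)
E
python3 - <<'E'
from h import *
p,Rt,o=pose(); print(Rt.as_matrix().round(2),yaw(Rt))
c=cam("wrist"); M=cv2.Rodrigues(np.array(c["rvec"]))[0]; C=-M.T@np.array(c["tvec"]).ravel()
print("cam in tool",Rt.inv().apply(C-p).round(3),"axes (cols) in tool\n",(Rt.as_matrix().T@M.T).round(2))
plan([((.46,.1,.30),-np.pi/2),((.42,-.0,.32),-np.pi/2)],1)
E
```

```text
[[ 0.42 -0.   -0.91]
 [ 0.91  0.    0.42]
 [ 0.   -1.    0.  ]] 1.1329872663124918
cam in tool [-0.    -0.167  0.068] axes (cols) in tool
 [[ 1.   -0.   -0.  ]
 [ 0.   -0.27  0.96]
 [-0.   -0.96 -0.27]]
[-0.0, -0.034, 0.0, -30.0, -7.2, -28.8, 1]
[-0.0, -0.034, 0.0, -30.9, -7.2, -27.8, 1]
[-0.0, -0.034, 0.0, -31.8, -7.2, -26.7, 1]
[-0.0, -0.034, 0.0, -32.7, -7.2, -25.6, 1]
[-0.0, -0.034, 0.0, -33.6, -7.2, -24.5, 1]
[-0.0, -0.034, 0.0, -34.4, -7.2, -23.4, 1]
[-0.0, -0.034, 0.0, -35.1, -7.2, -22.2, 1]
[-0.0, -0.034, 0.0, -35.9, -7.2, -21.0, 1]
[-0.0, -0.034, 0.0, -36.5, -7.2, -19.8, 1]
[-0.0, -0.034, 0.0, -37.2, -7.2, -18.5, 1]
[-0.0, -0.034, 0.0, -37.8, -7.2, -17.3, 1]
[-0.0, -0.034, 0.0, -38.3, -7.2, -16.0, 1]
[-0.0, -0.034, 0.0, -38.9, -7.2, -14.7, 1]
-- at [0.46 0.1  0.3 ] n 13
[0.0, -0.0, 0.0, -33.3, -6.7, 13.3, 1]
[0.0, -0.0, 0.0, -33.3, -6.7, 13.3, 1]
[0.0, -0.0, 0.0, -33.3, -6.7, 13.3, 1]
-- at [ 0.42 -0.    0.32] n 3
```

Call:
send_rows:
  moves:
    - [0, -0.034, 0, -30, -7, -29, 1]
    - [0, -0.034, 0, -31, -7, -28, 1]
    - [0, -0.034, 0, -32, -7, -27, 1]
    - [0, -0.034, 0, -33, -7, -26, 1]
    - [0, -0.034, 0, -34, -7, -24, 1]
    - [0, -0.034, 0, -34, -7, -23, 1]
    - [0, -0.034, 0, -35, -7, -22, 1]
    - [0, -0.034, 0, -36, -7, -21, 1]

```text
t: 1.5
eef_pos: [0.3948, 0.2916, 0.2621]
tool_rot: [0.536, -0.534, -0.463, 0.463]
contact_force: [0.0, -0.2, 0.4]
gripper_width: 1.0
```

Call:
send_rows:
  moves:
    - [0, -0.034, 0, -37, -5, -20, 1]
    - [0, -0.034, 0, -37, -5, -18, 1]
    - [0, -0.034, 0, -38, 0, -17, 1]
    - [0, -0.034, 0, -38, 0, -15, 1]
    - [0, -0.034, 0, -39, 0, -10, 1]
    - [0, 0, 0, -40, 0, 0, 1]
    - [0, 0, 0, -40, 0, 0, 1]
    - [0, 0, 0, -40, 0, 0, 1]

```text
t: 2.3
eef_pos: [0.4688, -0.0369, 0.2751]
tool_rot: [-0.491, 0.491, 0.512, -0.504]
contact_force: [1.1, -0.3, 0.1]
gripper_width: 1.001
```

```bash
python3 - <<'E'
from h import *
p,Rt,o=pose(); print(p,yaw(Rt),o['t'],o['contact_force'])
c=cam("wrist"); cv2.imwrite("pics/w1.png",c["img"][:,:,::-1])
for t in ["oval_1","pocket_1"]:
    for d in vision.cut_out("wrist",t):
        r=np.argwhere(d["region"]); print(t,round(d["score"],2),np.round(d["xy"]),len(r),r.min(0),r.max(0))
E
```

```text
[ 0.46877319 -0.03691648  0.27509489] 1.6048125358079341 2.3 [ 1.0710641  -0.26618459  0.09308281]
oval_1 0.93 [300. 247.] 821 [208 284] [258 316]
oval_1 0.79 [298. 300.] 733 [283 285] [314 312]
oval_1 0.71 [ 62. 215.] 985 [201  37] [229  87]
oval_1 0.61 [160. 249.] 958 [230 138] [266 176]
oval_1 0.61 [233. 277.] 637 [263 219] [293 246]
oval_1 0.6 [397. 159.] 507 [141 375] [181 408]
oval_1 0.57 [282. 153.] 583 [114 272] [171 312]
oval_1 0.36 [125.  80.] 2984 [56 93] [108 159]
pocket_1 0.79 [155. 229.] 1741 [215 129] [273 186]
pocket_1 0.64 [128.  81.] 2916 [56 93] [107 159]
pocket_1 0.62 [147. 182.] 3023 [159 116] [216 180]
pocket_1 0.55 [138. 133.] 3118 [106 103] [161 169]
```

View pics/w1.png

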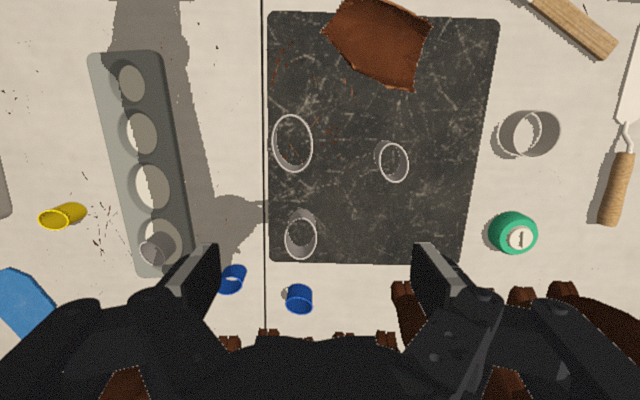

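The wrist view shows board ovals at (292,142) (large), (394,161) (small) and (300,235) (mid), with the one in the tray at (160,248). Next I'll take a second viewpoint over the tray.

Call:
send_rows:
  moves:
    - [0, 0, 0, -38, 0, -10, 1]
    - [0, 0, 0, -38, 0, -10, 1]
    - [0, 0, 0, -38, 0, -10, 1]
    - [0, 0, 0, -38, 0, -10, 1]
    - [0, 0.02, 0, -38, 0, -10, 1]
    - [0, 0, 0, 0, 0, 0, 1]

```text
t: 3.05
eef_pos: [0.5302, -0.2224, 0.2739]
tool_rot: [-0.494, 0.494, 0.511, -0.501]
contact_force: [0.4, -0.3, -0.5]
gripper_width: 1.002
```

```bash
python3 - <<'E'
from h import *
import pickle
p,Rt,o=pose(); print(p,yaw(Rt),o['t'],o['contact_force'])
c=cam("wrist"); cv2.imwrite("pics/w2.png",c["img"][:,:,::-1])
pickle.dump(c,open("w2.pkl","wb"))
for t in ["oval_1","pocket_1"]:
    for d in vision.cut_out("wrist",t):
        r=np.argwhere(d["region"]); print(t,round(d["score"],2),np.round(d["xy"]),len(r),r.min(0),r.max(0))
E
```

```text
[ 0.53024598 -0.22238579  0.27386228] 1.5952664789714808 3.05 [ 0.39165284 -0.25158123 -0.52673946]
oval_1 0.97 [291. 216.] 506 [194 276] [228 301]
oval_1 0.94 [447. 197.] 1108 [170 419] [218 460]
oval_1 0.87 [361. 245.] 668 [229 345] [258 375]
oval_1 0.73 [188. 181.] 572 [164 173] [191 211]
oval_1 0.64 [541. 111.] 1763 [ 93 516] [136 565]
pocket_1 0.96 [288. 203.] 2756 [176 260] [239 317]
pocket_1 0.81 [281.  90.] 3403 [ 59 247] [119 309]
pocket_1 0.78 [273.  32.] 3353 [  5 239] [ 62 305]
pocket_1 0.64 [281. 145.] 3340 [115 253] [178 313]
```

View pics/w2.png

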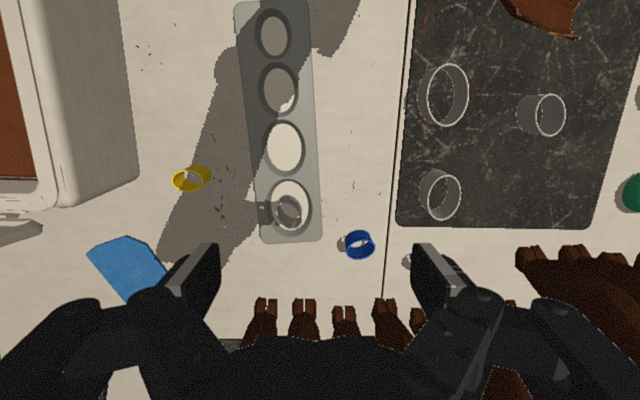

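```bash
cat >> h.py <<'E'
T=np.linspace(0,2*np.pi,120,endpoint=False)
def oval(x,y,a,L,W,z):
    u,v=L/2*np.cos(T),W/2*np.sin(T); return np.c_[x+u*np.cos(a)-v*np.sin(a),y+u*np.sin(a)+v*np.cos(a),0*T+z]
def samp(im,uv): return cv2.remap(im,uv[:,0].astype(np.float32),uv[:,1].astype(np.float32),cv2.INTER_LINEAR,borderValue=0)[:,0]
def gray(c): return cv2.cvtColor(c["img"],cv2.COLOR_RGB2GRAY).astype(np.float32)
def gmag(c):
    g=cv2.GaussianBlur(gray(c),(0,0),.8); return np.hypot(cv2.Sobel(g,-1,1,0),cv2.Sobel(g,-1,0,1))
def best(score,x0,b=.015,yaws=None,seed=0):
    from scipy.optimize import differential_evolution as de
    r=de(lambda v:-score(*v),[(x0[0]-b,x0[0]+b),(x0[1]-b,x0[1]+b),yaws or (0,np.pi)],seed=seed,popsize=25,tol=1e-4); return r.x,-r.fun
SZ={1:(.040,.028),2:(.050,.035),3:(.060,.042),4:(.070,.049)}
def fit_ring(c,x0,zt=.0478,ks=(1,2,3,4),b=.015,yaws=None):
    "rim: bright on the wall's middle line, darker just outside it"
    g=cv2.GaussianBlur(gray(c),(0,0),.6); out={}
    for k in ks:
        L,W=SZ[k]
        f=lambda x,y,a:samp(g,proj(c,oval(x,y,a,L-.002,W-.002,zt))).mean()-.5*samp(g,proj(c,oval(x,y,a,L+.006,W+.006,zt))).mean()-.5*samp(g,proj(c,oval(x,y,a,L-.010,W-.010,zt))).mean()
        out[k]=best(f,x0,b,yaws)
    return out
def fit_pocket(c,k,x0,a0,b=.012):
    G=gmag(c); G=np.minimum(G,120); L,W=SZ[k]
    f=lambda x,y,a:samp(G,proj(c,oval(x,y,a,L+.004,W+.004,.0078))).mean()+samp(G,proj(c,oval(x,y,a,L+.015,W+.015,.0198))).mean()
    return best(f,x0,b,(a0-.08,a0+.08))
E
python3 - <<'E'
from h import *
import pickle
c2=pickle.load(open("w2.pkl","rb"))
# tray rect from net
m=np.zeros((400,640),np.uint8); cam("wrist")
P=[]
for uv in [(275,34),(280,87),(285,147),(291,205)]: P.append(ray(c2,uv,.0078))
P=np.array(P); d=P[3]-P[0]; a0=np.arctan2(d[1],d[0]); print(P.round(4),a0)
for k in (1,2,3,4):
    v,s=fit_pocket(c2,k,P[k-1],a0); print("pocket",k,v.round(4),round(s,1))
for nm,uv in [("A",(444,95)),("B",(546,115)),("C",(441,195)),("D",(289,210))]:
    x0=ray(c2,uv,.0478)
    for k,(v,s) in fit_ring(c2,x0).items(): print(nm,k,v.round(4),round(s,1))
E
```

```text
[[ 0.3829 -0.2729  0.0078]
 [ 0.4449 -0.2672  0.0078]
 [ 0.522  -0.261   0.0078]
 [ 0.6046 -0.2527  0.0078]] 0.09118124168069484
pocket 1 [ 0.3851 -0.2745  0.0913] 164.4
pocket 2 [ 0.4486 -0.2689  0.0919] 188.0
pocket 3 [ 0.5221 -0.2627  0.0998] 207.8
pocket 4 [ 0.6065 -0.2557  0.1711] 205.9
A 1 [ 0.4637 -0.0739  0.3224] 22.4
A 2 [ 0.4638 -0.0595  2.5682] 38.6
A 3 [ 0.4583 -0.0684  0.484 ] 40.9
A 4 [ 0.4509 -0.0657  0.1079] 69.1
B 1 [0.4626 0.0627 0.8273] 36.9
B 2 [0.4706 0.0619 0.3359] 61.8
B 3 [0.4679 0.057  0.6416] 30.1
B 4 [0.4603 0.0686 2.9194] 24.2
C 1 [ 0.5632 -0.0561  2.2603] 34.6
C 2 [ 0.5699 -0.0559  2.6753] 37.0
C 3 [ 0.5771 -0.0528  3.1114] 63.4
C 4 [ 0.573  -0.0489  2.8543] 31.8
D 1 [ 0.6086 -0.2474  2.3692] 35.0
D 2 [ 0.6022 -0.2477  2.7188] 31.8
D 3 [ 0.596  -0.2502  3.0404] 41.9
D 4 [ 0.5957 -0.2545  3.0513] 29.3
```

```bash
python3 - <<'E'
from h import *
c=cam("top")
for k,uv in [(1,(380,174)),(4,(312,231)),(2,(265,224)),(3,(307,185))]:
    print("top",k,[ (v.round(4),round(s,1)) for v,s in fit_ring(c,ray(c,uv,.0478),ks=(k,)).values()])
for k,uv in [(1,(387,257)),(4,(381,178))]: print(fit_pocket(c,k,ray(c,uv,.0078),.09))
plan([((.608,-.247,.16),.8)],.8)
E
```

```text
top 1 [(array([ 0.6138, -0.2427,  2.2605]), np.float64(18.2))]
top 4 [(array([ 0.451 , -0.0637,  0.1369]), np.float64(36.8))]
top 2 [(array([0.4709, 0.064 , 0.3697]), np.float64(29.9))]
top 3 [(array([ 0.5771, -0.0504,  3.1176]), np.float64(31.0))]
(array([ 0.38282265, -0.262783  ,  0.06006242]), np.float64(8.679631233215332))
(array([ 0.60674446, -0.25091049,  0.08933841]), np.float64(169.36343383789062))
[0.001, 0.134, 0.003, -5.8, 19.0, -12.7, 0.8]
[0.001, 0.134, 0.003, -4.0, 19.0, -13.3, 0.8]
[0.001, 0.134, 0.003, -2.2, 19.0, -13.8, 0.8]
[0.001, 0.134, 0.003, -0.3, 19.0, -13.9, 0.8]
[0.001, 0.134, 0.003, 1.7, 19.0, -13.8, 0.8]
[0.001, 0.134, 0.003, 3.6, 19.0, -13.5, 0.8]
-- at [ 0.608 -0.247  0.16 ] n 6
```

Top and wrist agree within about 2 mm on the board rings at rim height 48 mm, which confirms the heights. The sizes are A=4, B=2, C=3, so the one in the tray is oval_1.

Call:
send_rows:
  moves:
    - [0, 0.134, 0, -6, 19, -13, 0.8]
    - [0, 0.134, 0, -4, 19, -13, 0.8]
    - [0, 0.134, 0, -2, 19, -14, 0.8]
    - [0, 0.134, 0, 0, 19, -14, 0.8]
    - [0, 0.134, 0, 2, 19, -14, 0.8]
    - [0, 0.134, 0, 4, 19, -13, 0.8]
    - [0, 0, 0, 0, 0, 0, 0.8]

```text
t: 4.0
eef_pos: [0.6148, -0.2317, 0.1586]
tool_rot: [0.659, -0.647, -0.279, 0.262]
contact_force: [-0.2, 0.9, 0.4]
gripper_width: 0.804
```

```bash
python3 - <<'E'
from h import *
p,Rt,o=pose(); print(p,yaw(Rt),o['gripper_width'])
c=cam("wrist"); 
r=fit_ring(c,(.609,-.246),ks=(1,2)); 
for k in r: print(k,r[k][0].round(4),r[k][1])
im=c["img"].copy(); x,y,a=r[1][0]
cv2.polylines(im,[proj(c,oval(x,y,a,.04,.028,.0478)).round().astype(int)],True,(255,0,0))
cv2.polylines(im,[proj(c,oval(.6065,-.2557,.09,.074,.053,.0078)).round().astype(int)],True,(0,255,0))
cv2.imwrite("pics/w3.png",im[:,:,::-1])
E
```

```text
[ 0.61483123 -0.2317411   0.15862852] 0.7851018100506827 0.8038678204793216
1 [ 0.6115 -0.2453  2.2586] 23.677715301513672
2 [ 0.6051 -0.2445  2.5331] 28.512737274169922
```

View pics/w3.png

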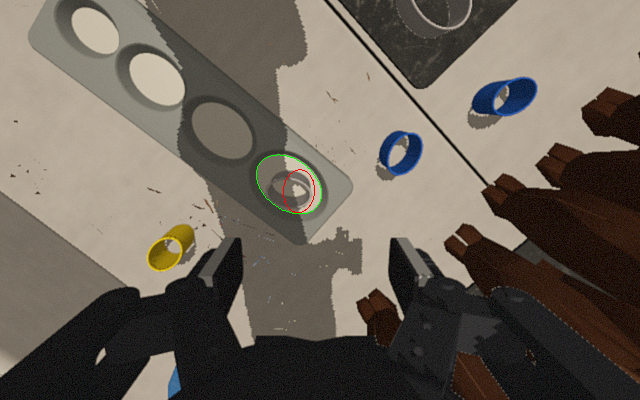

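The overlay at (300,190) covers the ring, and shadow lowers the contrast. I'll zoom in without the overlay.

```bash
python3 - <<'E'
from h import *
c=cam("wrist"); im=c["img"][145:230,245:355]
cv2.imwrite("pics/w3z.png",cv2.resize(cv2.convertScaleAbs(im,alpha=1.4),None,fx=6,fy=6,interpolation=cv2.INTER_CUBIC)[:,:,::-1])
d=vision.cut_out("wrist","oval_1")
for q in d: print(round(q["score"],2),q["xy"],q["region"].sum())
E
```

```text
0.92 [404.8, 150.6] 1108
0.91 [294.1, 194.2] 955
0.88 [428.8, 19.0] 1483
0.86 [509.5, 100.1] 1705
0.61 [167.6, 245.3] 1347
```

View pics/w3z.png

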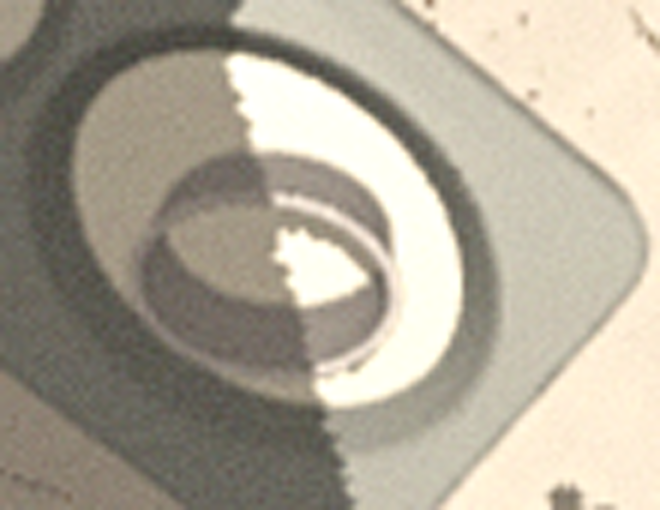

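```bash
python3 - <<'E'
from h import *
c=cam("wrist")
u=np.array([(140,268),(393,280),(275,198),(330,217),(370,245),(240,370),(330,364),(180,340),(372,335),(150,230)])/6+[245,145]
P=np.array([ray(c,q,.0465)[:2] for q in u])*1000
(x,y),(w,l),ang=cv2.fitEllipse(P.astype(np.float32)); print(x,y,w,l,"long heading",ang+90)
r,s=best(lambda x,y,a:-np.mean([np.min(np.hypot(*(oval(x,y,a,.039,.027,0)[:,:2]-q/1000).T)) for q in P]),(x/1000,y/1000)); print(r,np.degrees(r[2]),s)
print(np.degrees(yaw(pose()[1])))
E
```

```text
607.4920043945312 -255.63572692871094 27.6301326751709 39.078468322753906 long heading 214.50276947021484
[ 0.60771536 -0.25542574  0.60277235] 34.536311886945725 -0.0003758126101512749
45.073472087769616
```

```bash
python3 - <<'E'
from h import *
plan([((.6077,-.2555,.12),2.17)],.65)
E
```

```text
[0.002, -0.138, 0.003, -2.1, 4.2, -1.0, 0.65]
[0.002, -0.138, 0.003, -2.2, 4.2, -0.7, 0.65]
[0.002, -0.138, 0.003, -2.3, 4.2, -0.4, 0.65]
[0.002, -0.138, 0.003, -2.3, 4.2, -0.1, 0.65]
[0.002, -0.138, 0.003, -2.3, 4.2, 0.2, 0.65]
[0.002, -0.138, 0.003, -2.2, 4.2, 0.5, 0.65]
[0.002, -0.138, 0.003, -2.1, 4.3, 0.8, 0.65]
[0.002, -0.138, 0.003, -2.0, 4.3, 1.1, 0.65]
[0.002, -0.138, 0.003, -1.8, 4.3, 1.4, 0.65]
[0.002, -0.138, 0.003, -1.6, 4.3, 1.6, 0.65]
-- at [ 0.6077 -0.2555  0.12  ] n 10
```

Call:
send_rows:
  moves:
    - [0.002, -0.138, 0.003, -2, 4, -1, 0.65]
    - [0.002, -0.138, 0.003, -2, 4, -0.7, 0.65]
    - [0.002, -0.138, 0.003, -2.3, 4, -0.4, 0.65]
    - [0.002, -0.138, 0.003, -2.3, 4, 0, 0.65]
    - [0.002, -0.138, 0.003, -2.3, 4, 0.2, 0.65]
    - [0.002, -0.138, 0.003, -2, 4, 0.5, 0.65]
    - [0.002, -0.138, 0.003, -2, 4, 1, 0.65]
    - [0.002, -0.138, 0.003, -2, 4, 1, 0.65]

```text
t: 5.0
eef_pos: [0.6102, -0.2528, 0.1442]
tool_rot: [-0.392, 0.403, 0.589, -0.581]
contact_force: [-0.3, 0.4, 0.3]
gripper_width: 0.645
```

Call:
send_rows:
  moves:
    - [0.002, -0.138, 0.003, -2, 4, 1.4, 0.65]
    - [0.002, -0.138, 0.003, -2, 4, 1.6, 0.65]
    - [0, 0, 0, 0, 0, 0, 0.65]

```text
t: 5.3
eef_pos: [0.609, -0.2594, 0.1411]
tool_rot: [-0.299, 0.318, 0.637, -0.636]
contact_force: [-0.0, 0.8, -0.3]
gripper_width: 0.65
```

```bash
python3 - <<'E'
from h import *
p,Rt,o=pose(); print(p,yaw(Rt),Rt.as_matrix()[:,1],o['gripper_width'])
plan([((.6077,-.2555,.08),2.17),((.6077,-.2555,.023),2.17)],.65,step=20)
c=cam("wrist"); im=c["img"].copy(); 
for z in(.0478,.0078): cv2.polylines(im,[proj(c,oval(.6077,-.2555,.603,.04,.028,z)).round().astype(int)],True,(255,0,0))
cv2.imwrite("pics/w4.png",cv2.resize(im[100:300,160:480],None,fx=2,fy=2)[:,:,::-1])
E
```

```text
[ 0.60898575 -0.25941143  0.14114668] 2.23990371572136 [ 0.0252962  -0.00953826 -0.9996345 ] 0.6500837272262195
[0.004, 0.018, -0.006, 1.3, 15.3, -0.1, 0.65]
[0.004, 0.018, -0.006, 1.2, 15.3, -0.2, 0.65]
[0.004, 0.018, -0.006, 1.2, 15.3, -0.2, 0.65]
[0.004, 0.018, -0.006, 1.1, 15.3, -0.2, 0.65]
-- at [ 0.6077 -0.2555  0.08  ] n 4
[0.0, 0.0, -0.0, 0.0, 19.0, -0.0, 0.65]
[0.0, 0.0, -0.0, 0.0, 19.0, -0.0, 0.65]
[0.0, 0.0, -0.0, 0.0, 19.0, -0.0, 0.65]
-- at [ 0.6077 -0.2555  0.023 ] n 3
```

View pics/w4.png

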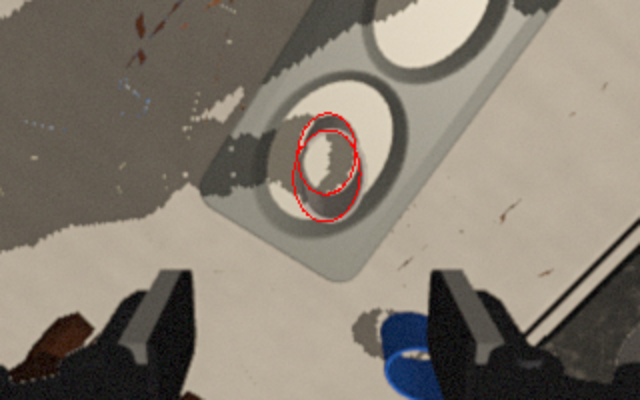

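The overlay fits the ring at both edge heights, so I'll descend.

Call:
send_rows:
  moves:
    - [0.004, 0.018, -0.006, 1.3, 15, 0, 0.65]
    - [0.004, 0.018, -0.006, 1.2, 15, 0, 0.65]
    - [0.004, 0.018, -0.006, 1.2, 15, 0, 0.65]
    - [0.004, 0.018, -0.006, 1.1, 15, 0, 0.65]
    - [0, 0, 0, 0, 15, 0, 0.65]
    - [0, 0, 0, 0, 15, 0, 0.65]
    - [0, 0, 0, 0, 0, 0, 0.65]

```text
t: 6.05
eef_pos: [0.6065, -0.2541, 0.0432]
tool_rot: [0.338, -0.334, -0.622, 0.622]
contact_force: [-0.6, 0.5, -0.9]
gripper_width: 0.651
```

```bash
python3 - <<'E'
from h import *
p,Rt,o=pose(); print(p,yaw(Rt),Rt.as_matrix()[:,1],o['gripper_width'],o['t'])
plan([((.6077,-.2555,.023),2.17)],.65,step=20)
E
```

```text
[ 0.60649061 -0.2541373   0.04318891] 2.150885844456783 [-0.00487308  0.0018104  -0.99998649] 0.6514134374774242 6.05
[-0.002, -0.01, 0.002, -0.9, 10.1, -0.2, 0.65]
[-0.002, -0.01, 0.002, -0.9, 10.1, -0.1, 0.65]
-- at [ 0.6077 -0.2555  0.023 ] n 2
```

Call:
send_rows:
  moves:
    - [-0.002, -0.01, 0.002, -1, 11, 0, 0.65]
    - [-0.002, -0.01, 0.002, -1, 11, 0, 0.65]
    - [0, 0, 0, 0, 0, 0, 0.2]
    - [0, 0, 0, 0, 0, 0, 0.2]
    - [0, 0, 0, 0, 0, 0, 0.2]
    - [0, 0, 0, 0, 0, 0, 0.2]
    - [0, 0, 0, 0, 0, 0, 0.2]
  grip_force: 35

```text
t: 6.75
eef_pos: [0.6087, -0.2569, 0.0207]
tool_rot: [-0.328, 0.331, 0.626, -0.625]
contact_force: [0.0, -0.1, 0.2]
gripper_width: 0.298
```

Call:
send_rows:
  moves:
    - [0, 0, 0, 0, 0, 0, 0.2]
    - [0, 0, 0, 0, -15, 0, 0.2]
    - [0, 0, 0, 0, -20, 0, 0.2]
    - [0, 0, 0, 0, -25, 0, 0.2]
    - [0, 0, 0, 0, -25, 0, 0.2]
    - [0, 0, 0, 0, 0, 0, 0.2]

```text
t: 7.35
eef_pos: [0.6088, -0.2573, 0.113]
tool_rot: [-0.328, 0.331, 0.626, -0.625]
contact_force: [0.0, -0.5, -0.5]
gripper_width: 0.298
```

```bash
python3 - <<'E'
from h import *
p,Rt,o=pose(); print(p,yaw(Rt),Rt.as_matrix()[:,1],o['gripper_width'],o['t'])
plan([((.3851,-.2745,.09),1.66)],.2,step=40)
c=cam("wrist"); cv2.imwrite("pics/w5.png",c["img"][:,:,::-1])
E
```

```text
[ 0.60875849 -0.2572977   0.11297712] 2.1717754172247705 [ 5.28454512e-03 -9.65313981e-04 -9.99985571e-01] 0.29839684084498097 7.35
[0.001, 0.085, -0.0, 18.7, 3.6, 32.4, 0.2]
[0.001, 0.085, -0.0, 15.9, 3.7, 33.9, 0.2]
[0.001, 0.085, -0.0, 13.0, 3.7, 35.1, 0.2]
[0.001, 0.085, -0.0, 9.9, 3.7, 36.1, 0.2]
[0.001, 0.085, -0.0, 6.8, 3.8, 36.8, 0.2]
[0.001, 0.085, -0.0, 3.7, 3.8, 37.2, 0.2]
-- at [ 0.3851 -0.2745  0.09  ] n 6
```

View pics/w5.png

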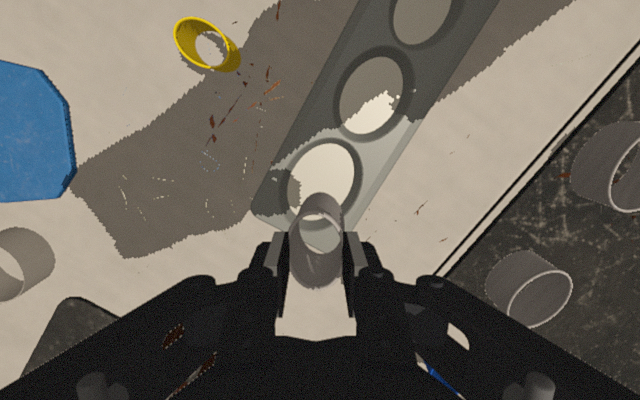

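The cutter is held between the pads at (315,240), so I'll carry it to pocket 1.

Call:
send_rows:
  moves:
    - [0, 0.085, 0, 19, 3, 32, 0.2]
    - [0, 0.085, 0, 16, 3, 34, 0.2]
    - [0, 0.085, 0, 13, 3, 35, 0.2]
    - [0, 0.085, 0, 10, 3, 36, 0.2]
    - [0, 0.085, 0, 7, 3, 37, 0.2]
    - [0, 0.085, 0, 4, 3, 37, 0.2]
    - [0, 0, 0, 0, 0, 0, 0.2]
    - [0, 0, 0, 0, 0, 0, 0.2]

```text
t: 8.2
eef_pos: [0.3727, -0.2681, 0.0881]
tool_rot: [-0.483, 0.48, 0.519, -0.517]
contact_force: [0.6, -0.4, -0.3]
gripper_width: 0.295
```

```bash
cat > chk.py <<'E'
from h import *
import sys
"plan to x y heading z list"
p,Rt,o=pose(); print(p.round(4),round(yaw(Rt),3),Rt.as_matrix()[:,1].round(3),round(o['gripper_width'],3),round(o['t'],2),o['contact_force'].round(1))
x,y,a,g,st=map(float,sys.argv[1:6]); plan([((x,y,float(z)),a) for z in sys.argv[6:]],g,step=st)
E
python3 chk.py .3851 -.2745 1.66 .2 20 .06 .035 .021; python3 - <<'E'
from h import *
c=cam("wrist")
print(fit_pocket(c,2,(.4486,-.2689),.09),fit_pocket(c,3,(.5221,-.2627),.09),fit_pocket(c,1,(.3851,-.2745),.09))
im=c["img"].copy(); cv2.polylines(im,[proj(c,oval(.3851,-.2745,.09,.044,.032,.0078)).round().astype(int)],True,(0,255,0))
cv2.polylines(im,[proj(c,oval(.3851,-.2745,.09,.055,.043,.0198)).round().astype(int)],True,(255,255,0))
cv2.imwrite("pics/w6.png",im[:,:,::-1])
E
```

```text
[ 0.3727 -0.2681  0.0881] 1.643 [-0.001  0.005 -1.   ] 0.295 8.2 [ 0.6 -0.4 -0.3]
[-0.0, -0.009, 0.002, -3.7, 14.0, -6.0, 0.2]
[-0.0, -0.009, 0.002, -3.7, 14.0, -5.9, 0.2]
-- at [ 0.3851 -0.2745  0.06  ] n 2
[-0.0, 0.0, 0.0, -0.0, 12.5, 0.0, 0.2]
[-0.0, 0.0, 0.0, -0.0, 12.5, 0.0, 0.2]
-- at [ 0.3851 -0.2745  0.035 ] n 2
[-0.0, 0.0, 0.0, -0.0, 14.0, 0.0, 0.2]
-- at [ 0.3851 -0.2745  0.021 ] n 1
(array([ 0.44873821, -0.26829097,  0.07375976]), np.float64(125.28756713867188)) (array([ 0.52189265, -0.26328435,  0.04057357]), np.float64(86.06260681152344)) (array([ 0.3846044 , -0.27484721,  0.08681625]), np.float64(122.94437408447266))
```

View pics/w6.png

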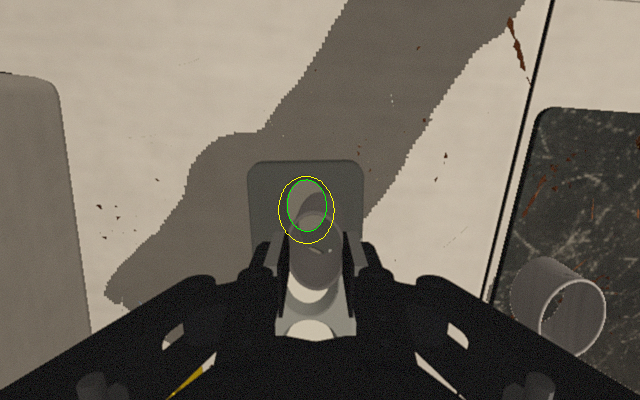

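The overlay of pocket 1 at (307,207) agrees with the refitted position. Next I'll correct and lower.

Call:
send_rows:
  moves:
    - [0, -0.009, 0, -4, 14, -6, 0.2]
    - [0, -0.009, 0, -4, 14, -6, 0.2]
    - [0, 0, 0, 0, 10, 0, 0.2]
    - [0, 0, 0, 0, 0, 0, 0.2]

```text
t: 8.65
eef_pos: [0.3897, -0.2747, 0.0486]
tool_rot: [-0.476, 0.474, 0.525, -0.522]
contact_force: [-0.0, 0.0, -0.7]
gripper_width: 0.3
```

```bash
python3 chk.py .3849 -.2746 1.66 .2 15 .021
```

```text
[ 0.3897 -0.2747  0.0486] 1.668 [ 0.     0.004 -1.   ] 0.3 8.65 [-0.   0.  -0.7]
[0.0, 0.004, 0.002, 0.2, 13.8, 2.4, 0.2]
[0.0, 0.004, 0.002, 0.2, 13.8, 2.4, 0.2]
-- at [ 0.3849 -0.2746  0.021 ] n 2
```

Call:
send_rows:
  moves:
    - [0, 0.002, 0, 0, 10, 2, 0.2]
    - [0, 0, 0, 0, 10, 2, 0.2]
    - [0, 0, 0, 0, 6, 0, 0.2]
    - [0, 0, 0, 0, 0, 0, 0.2]

```text
t: 9.05
eef_pos: [0.3858, -0.2746, 0.0208]
tool_rot: [-0.476, 0.475, 0.525, -0.522]
contact_force: [0.5, -0.6, -1.5]
gripper_width: 0.297
```

```bash
python3 chk.py .3849 -.2746 1.66 .2 15 .021
```

```text
[ 0.3858 -0.2746  0.0208] 1.666 [ 0.     0.004 -1.   ] 0.297 9.05 [ 0.5 -0.6 -1.5]
[0.001, 0.006, 0.004, 0.1, -0.2, 0.8, 0.2]
-- at [ 0.3849 -0.2746  0.021 ] n 1
```

Call:
send_rows:
  moves:
    - [0, 0, 0, 0, 0, 0, 0.55]
    - [0, 0, 0, 0, 0, 0, 0.55]
    - [0, 0, 0, 0, 0, 0, 0.55]
    - [0, 0, 0, 0, -20, 0, 0.55]
    - [0, 0, 0, 0, -35, 0, 0.55]
    - [0, 0, 0, 0, -45, 0, 0.7]
    - [0, 0, 0, 0, 0, 0, 0.7]

```text
t: 9.75
eef_pos: [0.3856, -0.2757, 0.1249]
tool_rot: [-0.477, 0.475, 0.524, -0.522]
contact_force: [-0.2, -0.6, 0.4]
gripper_width: 0.701
```

```bash
python3 chk.py .465 .063 1.91 .7 40 .14
```

```text
[ 0.3856 -0.2757  0.1249] 1.665 [ 0.     0.004 -1.   ] 0.701 9.75 [-0.2 -0.6  0.4]
[0.0, -0.027, 0.0, 36.6, -1.5, -12.3, 0.7]
[0.0, -0.027, 0.0, 36.3, -1.5, -13.3, 0.7]
[0.0, -0.027, 0.0, 35.9, -1.6, -14.3, 0.7]
[0.0, -0.027, 0.0, 35.5, -1.6, -15.3, 0.7]
[0.0, -0.027, 0.0, 35.1, -1.6, -16.2, 0.7]
[0.0, -0.027, 0.0, 34.6, -1.6, -17.2, 0.7]
[0.0, -0.027, 0.0, 34.1, -1.6, -18.1, 0.7]
[0.0, -0.027, 0.0, 33.6, -1.6, -19.0, 0.7]
[0.0, -0.027, 0.0, 33.1, -1.7, -19.9, 0.7]
-- at [0.465 0.063 0.14 ] n 9
```

Call:
send_rows:
  moves:
    - [0, -0.027, 0, 37, -2, -12, 0.7]
    - [0, -0.027, 0, 36, -2, -13, 0.7]
    - [0, -0.027, 0, 36, -2, -14, 0.7]
    - [0, -0.027, 0, 35, -2, -15, 0.7]
    - [0, -0.027, 0, 35, -2, -16, 0.7]
    - [0, -0.027, 0, 35, -2, -17, 0.7]
    - [0, -0.027, 0, 34, -2, -18, 0.7]
    - [0, -0.027, 0, 34, -2, -19, 0.7]

```text
t: 10.55
eef_pos: [0.4575, 0.0298, 0.1458]
tool_rot: [-0.415, 0.421, 0.573, -0.568]
contact_force: [1.1, -0.3, -0.3]
gripper_width: 0.7
```

Call:
send_rows:
  moves:
    - [0, -0.027, 0, 33, -2, -20, 0.7]
    - [0, 0, 0, 0, 0, 0, 0.7]
    - [0, 0, 0, 0, 0, 0, 0.7]

```text
t: 10.85
eef_pos: [0.4676, 0.0753, 0.1484]
tool_rot: [-0.404, 0.41, 0.582, -0.575]
contact_force: [-0.1, -0.5, -0.1]
gripper_width: 0.699
```

```bash
cat > ring.py <<'E'
from h import *
import sys
k=int(sys.argv[1]); x0=float(sys.argv[2]),float(sys.argv[3]); c=cam("wrist")
(v,s),=fit_ring(c,x0,ks=(k,)).values(); print("ring",k,v.round(4),round(s,1),"jaw",round(v[2]+np.pi/2,3))
im=c["img"].copy()
for z in(.0478,.0078): cv2.polylines(im,[proj(c,oval(*v,*SZ[k],z)).round().astype(int)],True,(255,0,0))
cv2.imwrite("pics/"+sys.argv[4],im[:,:,::-1])
E
python3 ring.py 2 .4706 .063 w7.png;python3 chk.py .4706 .063 1.91 .7 20 .08 .023
```

```text
ring 2 [0.469  0.0633 0.3912] 72.1 jaw 1.962
[0.4678 0.0755 0.1485] 1.915 [ 0.013  0.005 -1.   ] 0.701 10.9 [-0.2  0.5  0.7]
[0.003, 0.001, 0.0, -3.2, 17.1, 0.6, 0.7]
[0.003, 0.001, 0.0, -3.2, 17.1, 0.6, 0.7]
[0.003, 0.001, 0.0, -3.2, 17.1, 0.5, 0.7]
[0.003, 0.001, 0.0, -3.2, 17.1, 0.4, 0.7]
-- at [0.4706 0.063  0.08  ] n 4
[0.0, 0.0, 0.0, -0.0, 19.0, -0.0, 0.7]
[0.0, 0.0, 0.0, -0.0, 19.0, -0.0, 0.7]
[0.0, 0.0, 0.0, -0.0, 19.0, -0.0, 0.7]
-- at [0.4706 0.063  0.023 ] n 3
```

View pics/w7.png

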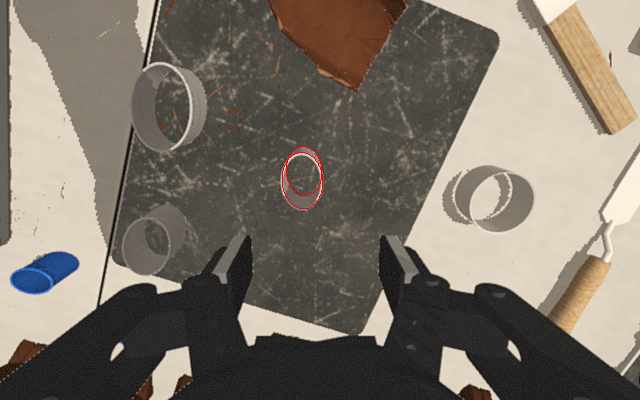

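The oval_2 overlay at (302,178) fits well. I'll descend and grasp.

Call:
send_rows:
  moves:
    - [0.003, -0.012, 0, -3, 17, 1, 0.7]
    - [0.003, -0.012, 0, -3, 17, 1, 0.7]
    - [0.003, -0.012, 0, -3, 17, 1, 0.7]
    - [0.003, -0.012, 0, -3, 17, 1, 0.7]
    - [0, 0, 0, 0, 17, 0, 0.7]
    - [0, 0, 0, 0, 12, 0, 0.7]
    - [0, 0, 0, 0, 0, 0, 0.7]

```text
t: 11.6
eef_pos: [0.4679, 0.0526, 0.0487]
tool_rot: [-0.396, 0.398, 0.585, -0.585]
contact_force: [-1.5, 0.7, 0.6]
gripper_width: 0.701
```

```bash
python3 chk.py .469 .0633 1.962 .7 15 .022
```

```text
[0.4679 0.0526 0.0487] 1.949 [ 0.002 -0.001 -1.   ] 0.701 11.6 [-1.5  0.7  0.6]
[0.001, -0.007, -0.001, 4.8, 13.4, -2.5, 0.7]
[0.001, -0.007, -0.001, 4.8, 13.4, -2.5, 0.7]
-- at [0.469  0.0633 0.022 ] n 2
```

Call:
send_rows:
  moves:
    - [0, -0.007, 0, 4, 0, -2, 0.7]
    - [0, 0, 0, 4, 5, -2, 0.7]
    - [0, 0, 0, 0, 12, 0, 0.7]
    - [0, 0, 0, 0, 7, 0, 0.7]
    - [0, 0, 0, 0, 0, 0, 0.7]

```text
t: 12.1
eef_pos: [0.4699, 0.0609, 0.0247]
tool_rot: [-0.394, 0.397, 0.587, -0.585]
contact_force: [-0.5, -0.3, 0.2]
gripper_width: 0.694
```

```bash
python3 chk.py .469 .0633 1.962 .7 15 .022
```

```text
[0.4699 0.0609 0.0247] 1.954 [ 0.005 -0.001 -1.   ] 0.694 12.1 [-0.5 -0.3  0.2]
[0.005, -0.008, -0.003, 2.6, 2.7, -0.0, 0.7]
-- at [0.469  0.0633 0.022 ] n 1
```

Call:
send_rows:
  moves:
    - [0, 0, 0, 2.6, 3, 0, 0.7]
    - [0, 0, 0, 0, 0, 0, 0.25]
    - [0, 0, 0, 0, 0, 0, 0.25]
    - [0, 0, 0, 0, 0, 0, 0.25]
    - [0, 0, 0, 0, 0, 0, 0.25]
    - [0, 0, 0, 0, 0, 0, 0.25]
    - [0, 0, 0, 0, 0, 0, 0.25]

```text
t: 12.8
eef_pos: [0.4698, 0.0634, 0.0223]
tool_rot: [-0.394, 0.398, 0.587, -0.585]
contact_force: [-0.2, -0.2, 0.3]
gripper_width: 0.249
```

```bash
python3 chk.py .4487 -.2688 1.66 .25 40 .12
```

```text
[0.4698 0.0634 0.0223] 1.953 [ 0.007 -0.    -1.   ] 0.249 12.8 [-0.2 -0.2  0.3]
[0.001, 0.033, -0.0, -33.4, -10.9, 15.9, 0.25]
[0.001, 0.033, -0.0, -33.9, -10.8, 14.8, 0.25]
[0.001, 0.033, -0.0, -34.4, -10.8, 13.7, 0.25]
[0.001, 0.033, -0.0, -34.8, -10.8, 12.6, 0.25]
[0.001, 0.033, -0.0, -35.2, -10.8, 11.4, 0.25]
[0.001, 0.033, -0.0, -35.5, -10.8, 10.3, 0.25]
[0.001, 0.033, -0.0, -35.8, -10.8, 9.1, 0.25]
[0.001, 0.033, -0.0, -36.1, -10.8, 8.0, 0.25]
[0.001, 0.033, -0.0, -36.4, -10.9, 6.8, 0.25]
-- at [ 0.4487 -0.2688  0.12  ] n 9
```

The fingers reached the commanded 0.25, which is narrower than 35 mm, so I'll check.

```bash
python3 - <<'E'
from h import *
c=cam("wrist"); s=cam("scene")
a=cv2.resize(c["img"][150:400,200:440],(576,600)); b=cv2.resize(s["img"][150:250,190:227+0],(222,600))
cv2.imwrite("pics/w8.png",np.hstack([a,b])[:,:,::-1])
E
```

```text
(no output)
```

View pics/w8.png

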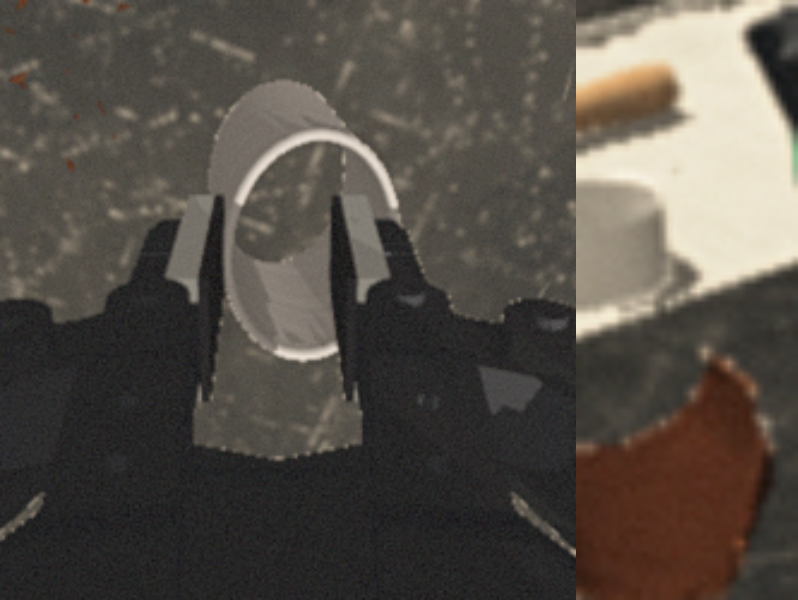

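The right finger went inside the ring, which now sits about 8 mm to the tool's +x side. I'll lift out straight, then re-measure.

Call:
send_rows:
  moves:
    - [0, 0, 0, 0, -5, 0, 0.25]
    - [0, 0, 0, 0, -10, 0, 0.25]
    - [0, 0, 0, 0, -20, 0, 0.25]
    - [0, 0, 0, 0, -30, 0, 0.25]
    - [0, 0, 0, 0, -40, 0, 0.9]
    - [0, 0, 0, 0, 0, 0, 0.9]
    - [0, 0, 0, 0, 0, 0, 0.9]
    - [0, 0, 0, 0, 0, 0, 0.9]

```text
t: 13.7
eef_pos: [0.4684, 0.0634, 0.1342]
tool_rot: [-0.394, 0.398, 0.587, -0.585]
contact_force: [0.1, -0.1, -0.8]
gripper_width: 0.895
```

```bash
python3 ring.py 2 .469 .07 w9.png;python3 chk.py .469 .0633 1.962 .9 20 .08
```

```text
ring 2 [0.4691 0.0632 0.4113] 73.2 jaw 1.982
[0.468  0.0632 0.1338] 1.953 [ 0.006 -0.001 -1.   ] 0.901 13.75 [-0.1  0.4 -0.7]
[0.002, -0.003, -0.001, -0.0, 17.9, -0.2, 0.9]
[0.002, -0.003, -0.001, -0.1, 17.9, -0.2, 0.9]
[0.002, -0.003, -0.001, -0.1, 17.9, -0.3, 0.9]
-- at [0.469  0.0633 0.08  ] n 3
```

View pics/w9.png

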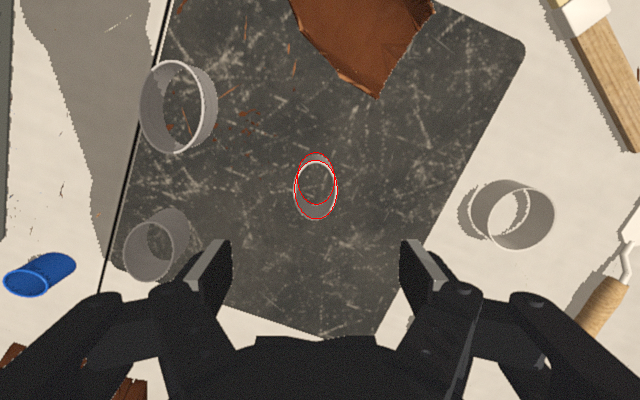

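The ring is unmoved. In w8 its base was centred and only its rim leaned, so the fingertips sat near the rim. Camera geometry puts the tips well behind the TCP when open. I'll go lower, to TCP z≈0.011, which still clears the board.

Call:
send_rows:
  moves:
    - [0, -0.01, 0, 0, 18, 0, 0.8]
    - [0, -0.01, 0, 0, 18, 0, 0.8]
    - [0, 0, 0, 0, 18, 0, 0.8]
    - [0, 0, 0, 0, 18, 0, 0.8]
    - [0, 0, 0, 0, 15, 0, 0.8]
    - [0, 0, 0, 0, 10, 0, 0.8]
    - [0, 0, 0, 0, 0, 0, 0.8]

```text
t: 14.45
eef_pos: [0.4637, 0.0617, 0.0276]
tool_rot: [0.39, -0.389, -0.588, 0.592]
contact_force: [-0.9, -0.3, 0.6]
gripper_width: 0.801
```

```bash
python3 chk.py .469 .0633 1.975 .8 12 .011
```

```text
[0.4637 0.0617 0.0276] 1.974 [-0.005 -0.004 -1.   ] 0.801 14.45 [-0.9 -0.3  0.6]
[-0.003, -0.001, -0.001, -0.3, 8.3, -2.8, 0.8]
[-0.003, -0.001, -0.001, -0.3, 8.3, -2.8, 0.8]
-- at [0.469  0.0633 0.011 ] n 2
```

Call:
send_rows:
  moves:
    - [-0.003, 0, 0, 0, 7, -3, 0.8]
    - [-0.003, 0, 0, 0, 7, -3, 0.8]
    - [0, 0, 0, 0, 1, 0, 0.8]
    - [0, 0, 0, 0, 0, 0, 0.8]

```text
t: 14.85
eef_pos: [0.4703, 0.0644, 0.0119]
tool_rot: [0.389, -0.391, -0.59, 0.59]
contact_force: [-0.6, -0.1, -0.6]
gripper_width: 0.802
```

```bash
python3 chk.py .469 .0633 1.975 .8 12 .011
```

```text
[0.4703 0.0644 0.0119] 1.974 [ 0.002 -0.002 -1.   ] 0.802 14.85 [-0.6 -0.1 -0.6]
[0.001, -0.001, -0.002, -0.4, 0.9, 1.6, 0.8]
-- at [0.469  0.0633 0.011 ] n 1
```

Call:
send_rows:
  moves:
    - [0, 0, 0, 0, 0, 1, 0.3]
    - [0, 0, 0, 0, 0, 0, 0.3]
    - [0, 0, 0, 0, 0, 0, 0.3]
    - [0, 0, 0, 0, 0, 0, 0.3]
    - [0, 0, 0, 0, 0, 0, 0.3]
    - [0, 0, 0, 0, 0, 0, 0.3]
    - [0, 0, 0, 0, 0, 0, 0.3]

```text
t: 15.55
eef_pos: [0.4701, 0.0642, 0.0132]
tool_rot: [-0.389, 0.391, 0.59, -0.589]
contact_force: [0.1, 0.2, 0.5]
gripper_width: 0.387
```

```bash
python3 chk.py .4487 -.2688 1.66 .3 40 .1; python3 - <<'E'
from h import *
c=cam("wrist"); s=cam("scene")
p,_,_=pose(); print(proj(s,[p]))
u,v=proj(s,[p+[0,0,.03]])[0].astype(int)
a=cv2.resize(c["img"][140:390,200:440],(480,500)); b=cv2.resize(s["img"][v-45:v+45,u-27:u+27],(300,500),interpolation=cv2.INTER_CUBIC)
cv2.imwrite("pics/w10.png",np.hstack([a,b])[:,:,::-1])
E
```

```text
[0.4701 0.0642 0.0132] 1.974 [ 0.004 -0.001 -1.   ] 0.387 15.55 [0.1 0.2 0.5]
[0.0, 0.035, -0.0, -33.1, -9.6, 16.7, 0.3]
[0.0, 0.035, -0.0, -33.7, -9.6, 15.5, 0.3]
[0.0, 0.035, -0.0, -34.2, -9.6, 14.3, 0.3]
[0.0, 0.035, -0.0, -34.7, -9.6, 13.1, 0.3]
[0.0, 0.035, -0.0, -35.1, -9.6, 11.9, 0.3]
[0.0, 0.035, -0.0, -35.5, -9.6, 10.7, 0.3]
[0.0, 0.035, -0.0, -35.9, -9.6, 9.4, 0.3]
[0.0, 0.035, -0.0, -36.2, -9.6, 8.2, 0.3]
[0.0, 0.035, -0.0, -36.4, -9.6, 6.9, 0.3]
-- at [ 0.4487 -0.2688  0.1   ] n 9
[[249.24090677 209.31321275]]
```

View pics/w10.png

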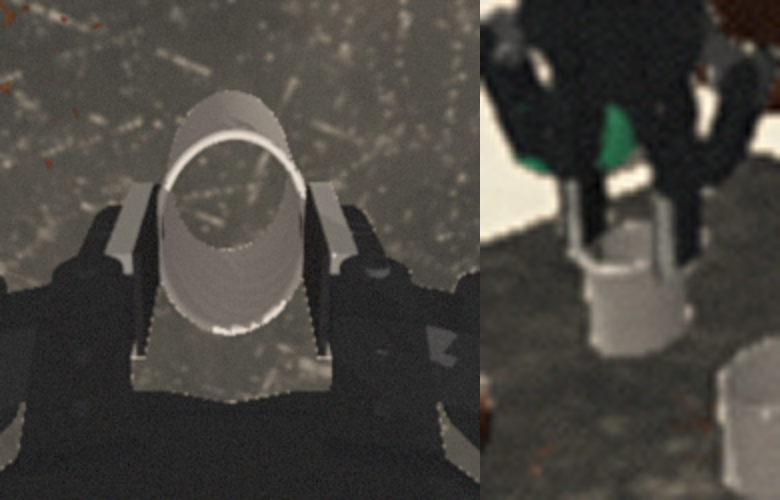

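The grip is now symmetric at 0.387, about 35 mm, with the pads on the upper part of the ring. I'll lift first, then carry.

Call:
send_rows:
  moves:
    - [0, 0, 0, 0, -15, 0, 0.3]
    - [0, 0, 0, 0, -35, 0, 0.3]
    - [0, 0, 0, 0, -35, 0, 0.3]
    - [0, 0.035, 0, -33, -5, 17, 0.3]
    - [0, 0.035, 0, -34, 0, 16, 0.3]
    - [0, 0.035, 0, -34, 0, 14, 0.3]
    - [0, 0.035, 0, -35, 0, 13, 0.3]
    - [0, 0.035, 0, -35, 0, 12, 0.3]

```text
t: 16.45
eef_pos: [0.4593, -0.1208, 0.1074]
tool_rot: [-0.436, 0.44, 0.557, -0.554]
contact_force: [-0.3, -0.3, -0.1]
gripper_width: 0.386
```

Call:
send_rows:
  moves:
    - [0, 0.035, 0, -35, 0, 11, 0.3]
    - [0, 0.035, 0, -36, 0, 9, 0.3]
    - [0, 0.035, 0, -36, 0, 8, 0.3]
    - [0, 0.035, 0, -30, 0, 6, 0.3]
    - [0, 0, 0, 0, 0, 0, 0.3]
    - [0, 0, 0, 0, 0, 0, 0.3]

```text
t: 17.05
eef_pos: [0.4477, -0.2735, 0.1076]
tool_rot: [-0.477, 0.482, 0.521, -0.518]
contact_force: [0.1, 0.3, -0.1]
gripper_width: 0.391
```

```bash
python3 chk.py .4487 -.2688 1.66 .3 20 .06 .04 .013; python3 - <<'E'
from h import *
c=cam("wrist"); print([np.r_[r[0],r[1]].round(4) for r in (fit_pocket(c,2,(.4487,-.2688),.09),fit_pocket(c,1,(.385,-.2746),.09))])
print(fit_ring(c,(.385,-.2746),ks=(1,),yaws=(-.6,.8)))
E
```

```text
[ 0.4477 -0.2735  0.1076] 1.651 [ 0.007 -0.002 -1.   ] 0.391 17.05 [ 0.1  0.3 -0.1]
[0.002, -0.003, -0.001, 1.6, 15.9, -0.4, 0.3]
[0.002, -0.003, -0.001, 1.6, 15.9, -0.4, 0.3]
[0.002, -0.003, -0.001, 1.6, 15.9, -0.4, 0.3]
-- at [ 0.4487 -0.2688  0.06  ] n 3
[-0.0, 0.0, -0.0, 0.0, 20.0, 0.0, 0.3]
-- at [ 0.4487 -0.2688  0.04  ] n 1
[0.0, 0.0, 0.0, 0.0, 13.5, 0.0, 0.3]
[0.0, 0.0, 0.0, 0.0, 13.5, 0.0, 0.3]
-- at [ 0.4487 -0.2688  0.013 ] n 2
[array([  0.4483,  -0.2688,   0.1489, 147.3128]), array([ 3.846000e-01, -2.751000e-01,  2.260000e-02,  1.266747e+02])]
{1: (array([ 0.38972204, -0.27967272, -0.57781404]), np.float64(8.138912200927734))}
```

Call:
send_rows:
  moves:
    - [0, 0, 0, 1.5, 15, 0, 0.3]
    - [0, 0, 0, 1.5, 15, 0, 0.3]
    - [0, 0, 0, 1, 15, 0, 0.3]
    - [0, 0, 0, 0, 8, 0, 0.3]
    - [0, 0, 0, 0, 0, 0, 0.3]

```text
t: 17.6
eef_pos: [0.4499, -0.2631, 0.0532]
tool_rot: [-0.475, 0.479, 0.524, -0.52]
contact_force: [-0.8, 0.6, 0.5]
gripper_width: 0.388
```

```bash
python3 chk.py .4485 -.2688 1.66 .3 12 .013; python3 - <<'E'
from h import *
c=cam("wrist");  cv2.imwrite("pics/w11.png",c["img"][:,:,::-1])
E
```

```text
[ 0.4499 -0.2631  0.0532] 1.662 [ 0.009  0.001 -1.   ] 0.388 17.6 [-0.8  0.6  0.5]
[0.002, 0.0, -0.0, -1.4, 10.1, 0.6, 0.3]
[0.002, 0.0, -0.0, -1.4, 10.1, 0.5, 0.3]
[0.002, 0.0, -0.0, -1.4, 10.1, 0.5, 0.3]
[0.002, 0.0, -0.0, -1.4, 10.1, 0.5, 0.3]
-- at [ 0.4485 -0.2688  0.013 ] n 4
```

View pics/w11.png

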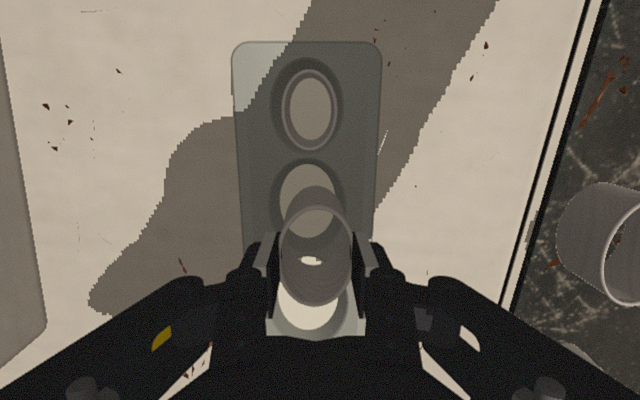

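oval_1 stands aligned in pocket 1 at (310,109), and oval_2 is poised over pocket 2. Lowering.

Call:
send_rows:
  moves:
    - [0.002, 0, 0, -3, 4, 0, 0.3]
    - [0.002, 0, 0, -2, 10, 0.5, 0.3]
    - [0, 0, 0, 0, 10, 0, 0.3]
    - [0, 0, 0, 0, 8, 0, 0.3]
    - [0, 0, 0, 0, 0, 0, 0.3]

```text
t: 18.15
eef_pos: [0.4519, -0.2689, 0.0206]
tool_rot: [-0.474, 0.479, 0.524, -0.521]
contact_force: [0.2, 1.0, -1.6]
gripper_width: 0.39
```

```bash
python3 chk.py .4485 -.2688 1.66 .3 12 .013
```

```text
[ 0.4519 -0.2689  0.0206] 1.662 [ 0.008 -0.001 -1.   ] 0.39 18.15 [ 0.2  1.  -1.6]
[0.008, 0.002, -0.002, 0.4, 7.6, 3.5, 0.3]
-- at [ 0.4485 -0.2688  0.013 ] n 1
```

Call:
send_rows:
  moves:
    - [0, 0, 0, 0, 4, 2, 0.3]
    - [0, 0, 0, 0, 4, 0, 0.3]
    - [0, 0, 0, 0, 0, 0, 0.3]

```text
t: 18.45
eef_pos: [0.45, -0.2697, 0.0125]
tool_rot: [-0.474, 0.479, 0.524, -0.52]
contact_force: [-0.3, 0.1, 3.1]
gripper_width: 0.387
```

```bash
python3 chk.py .4485 -.2688 1.66 .3 12 .013
```

```text
[ 0.45   -0.2697  0.0125] 1.661 [ 0.008 -0.001 -1.   ] 0.387 18.45 [-0.3  0.1  3.1]
[0.008, 0.001, -0.002, 1.0, -0.5, 1.4, 0.3]
-- at [ 0.4485 -0.2688  0.013 ] n 1
```

Call:
send_rows:
  moves:
    - [0, 0, 0, 0, 0, 0, 0.65]
    - [0, 0, 0, 0, 0, 0, 0.65]
    - [0, 0, 0, 0, 0, 0, 0.65]
    - [0, 0, 0, 0, -20, 0, 0.65]
    - [0, 0, 0, 0, -40, 0, 0.8]
    - [0, 0, 0, 0, -45, 0, 0.9]
    - [0, 0, 0, 0, -20, 0, 0.9]
    - [0, 0, 0, 0, 0, 0, 0.9]

```text
t: 19.25
eef_pos: [0.4481, -0.2693, 0.1408]
tool_rot: [-0.475, 0.479, 0.523, -0.521]
contact_force: [-0.0, -0.5, -0.6]
gripper_width: 0.896
```

```bash
python3 chk.py .572 -.056 1.543 .9 42 .145
```

```text
[ 0.4481 -0.2693  0.1408] 1.661 [ 0.006 -0.    -1.   ] 0.896 19.25 [-0.  -0.5 -0.6]
[0.001, 0.02, -0.0, 33.6, -0.6, -23.8, 0.9]
[0.001, 0.02, -0.0, 34.0, -0.6, -23.1, 0.9]
[0.001, 0.02, -0.0, 34.5, -0.6, -22.4, 0.9]
[0.001, 0.02, -0.0, 34.9, -0.6, -21.7, 0.9]
[0.001, 0.02, -0.0, 35.3, -0.7, -21.1, 0.9]
[0.001, 0.02, -0.0, 35.7, -0.7, -20.4, 0.9]
-- at [ 0.572 -0.056  0.145] n 6
```

Call:
send_rows:
  moves:
    - [0, 0.02, 0, 34, 0, -24, 0.9]
    - [0, 0.02, 0, 34, 0, -23, 0.9]
    - [0, 0.02, 0, 34, 0, -22, 0.9]
    - [0, 0.02, 0, 35, 0, -22, 0.9]
    - [0, 0.02, 0, 35, 0, -21, 0.9]
    - [0, 0.02, 0, 30, 0, -18, 0.9]
    - [0, 0, 0, 0, 0, 0, 0.9]
    - [0, 0, 0, 0, 0, 0, 0.9]

```text
t: 20.05
eef_pos: [0.5716, -0.0548, 0.1347]
tool_rot: [-0.509, 0.51, 0.491, -0.49]
contact_force: [0.2, -0.3, -0.5]
gripper_width: 0.901
```

```bash
python3 ring.py 3 .577 -.0515 w12.png;python3 chk.py .577 -.0515 1.543 .9 18 .06 .012
```

```text
ring 3 [ 0.5763 -0.0515  0.0126] 75.4 jaw 1.583
[ 0.5716 -0.0543  0.1347] 1.533 [ 0.001  0.    -1.   ] 0.904 20.1 [ 0.7  1.4 -0.5]
[0.0, -0.002, 0.0, 0.6, 14.9, -1.0, 0.9]
[0.0, -0.002, 0.0, 0.6, 14.9, -1.0, 0.9]
[0.0, -0.002, 0.0, 0.6, 14.9, -1.0, 0.9]
[0.0, -0.002, 0.0, 0.6, 14.9, -1.0, 0.9]
[0.0, -0.002, 0.0, 0.6, 14.9, -1.1, 0.9]
-- at [ 0.577  -0.0515  0.06  ] n 5
[0.0, 0.0, -0.0, 0.0, 16.0, -0.0, 0.9]
[0.0, 0.0, -0.0, 0.0, 16.0, -0.0, 0.9]
[0.0, 0.0, -0.0, 0.0, 16.0, -0.0, 0.9]
-- at [ 0.577  -0.0515  0.012 ] n 3
```

Call:
send_rows:
  moves:
    - [0, -0.01, 0, 0.6, 15, -1, 0.9]
    - [0, -0.01, 0, 0.6, 15, -1, 0.9]
    - [0, -0.01, 0, 0.6, 15, -1, 0.9]
    - [0, -0.01, 0, 0.6, 15, 0, 0.9]
    - [0, 0, 0, 0, 15, 0, 0.9]
    - [0, 0, 0, 0, 15, 0, 0.9]
    - [0, 0, 0, 0, 12, 0, 0.9]
    - [0, 0, 0, 0, 0, 0, 0.9]

```text
t: 20.9
eef_pos: [0.5672, -0.0631, 0.0213]
tool_rot: [0.503, -0.501, -0.496, 0.5]
contact_force: [-0.2, 1.0, -0.3]
gripper_width: 0.899
```

```bash
python3 chk.py .5763 -.0515 1.58 .9 12 .011
```

```text
[ 0.5672 -0.0631  0.0213] 1.563 [-0.006 -0.003 -1.   ] 0.899 20.9 [-0.2  1.  -0.3]
[-0.003, -0.009, -0.001, 5.8, 5.1, -4.6, 0.9]
[-0.003, -0.009, -0.001, 5.8, 5.1, -4.6, 0.9]
-- at [ 0.5763 -0.0515  0.011 ] n 2
```

Call:
send_rows:
  moves:
    - [-0.003, -0.009, 0, 6, 0, -4, 0.9]
    - [-0.003, -0.005, 0, 5, 0, -4, 0.9]
    - [0, 0, 0, 0, 5, 0, 0.9]
    - [0, 0, 0, 0, 4, 0, 0.9]
    - [0, 0, 0, 0, 0, 0, 0.9]

```text
t: 21.4
eef_pos: [0.5771, -0.0517, 0.0129]
tool_rot: [-0.497, 0.5, 0.502, -0.501]
contact_force: [0.1, 0.8, 0.5]
gripper_width: 0.902
```

```bash
python3 chk.py .5763 -.0515 1.58 .9 12 .011
```

```text
[ 0.5771 -0.0517  0.0129] 1.578 [ 0.004 -0.003 -1.   ] 0.902 21.4 [0.1 0.8 0.5]
[0.004, -0.002, -0.003, 0.2, 1.9, 0.9, 0.9]
-- at [ 0.5763 -0.0515  0.011 ] n 1
```

Call:
send_rows:
  moves:
    - [0.003, 0, 0, 0, 3, 0, 0.38]
    - [0, 0, 0, 0, 0, 0, 0.38]
    - [0, 0, 0, 0, 0, 0, 0.38]
    - [0, 0, 0, 0, 0, 0, 0.38]
    - [0, 0, 0, 0, 0, 0, 0.38]
    - [0, 0, 0, 0, 0, 0, 0.38]

```text
t: 22.0
eef_pos: [0.5774, -0.0521, 0.0104]
tool_rot: [0.497, -0.499, -0.501, 0.502]
contact_force: [-0.7, -0.8, -0.1]
gripper_width: 0.47
```

Call:
send_rows:
  moves:
    - [0, 0, 0, 0, -10, 0, 0.38]
    - [0, 0, 0, 0, -25, 0, 0.38]
    - [0, 0, 0, 0, -35, 0, 0.38]
    - [0, 0, 0, 0, -30, 0, 0.38]
    - [0, 0, 0, 0, 0, 0, 0.38]

```text
t: 22.5
eef_pos: [0.5764, -0.0523, 0.1152]
tool_rot: [0.498, -0.499, -0.5, 0.502]
contact_force: [1.8, -0.4, -1.0]
gripper_width: 0.469
```

```bash
python3 chk.py .524 -.262 1.66 .38 42 .11
```

```text
[ 0.5764 -0.0523  0.1152] 1.576 [-0.001 -0.003 -1.   ] 0.469 22.5 [ 1.8 -0.4 -1. ]
[-0.0, -0.014, -0.001, -34.9, 1.0, 8.9, 0.38]
[-0.0, -0.014, -0.001, -34.8, 1.0, 9.4, 0.38]
[-0.0, -0.014, -0.001, -34.6, 1.0, 9.9, 0.38]
[-0.0, -0.014, -0.001, -34.5, 0.9, 10.4, 0.38]
[-0.0, -0.014, -0.001, -34.3, 0.9, 10.9, 0.38]
[-0.0, -0.014, -0.001, -34.2, 0.9, 11.3, 0.38]
-- at [ 0.524 -0.262  0.11 ] n 6
```

Call:
send_rows:
  moves:
    - [0, -0.014, 0, -35, 1, 9, 0.38]
    - [0, -0.014, 0, -35, 1, 9, 0.38]
    - [0, -0.014, 0, -35, 1, 10, 0.38]
    - [0, -0.014, 0, -34, 1, 10, 0.38]
    - [0, -0.014, 0, -34, 1, 11, 0.38]
    - [0, -0.014, 0, -28, 1, 9, 0.38]
    - [0, 0, 0, 0, 0, 0, 0.38]
    - [0, 0, 0, 0, 0, 0, 0.38]

```text
t: 23.3
eef_pos: [0.5253, -0.2606, 0.1107]
tool_rot: [0.474, -0.476, -0.523, 0.524]
contact_force: [-0.0, 0.1, 0.3]
gripper_width: 0.474
```

```bash
python3 chk.py .523 -.2628 1.66 .38 18 .04; python3 - <<'E'
from h import *
c=cam("wrist"); print([np.r_[r[0],r[1]].round(4) for r in (fit_pocket(c,3,(.5221,-.2628),.09),)])
for k,x in ((1,(.385,-.2746)),(2,(.4485,-.269))): print(fit_ring(c,x,ks=(k,),b=.01,yaws=(-.5,.7)))
E
```

```text
[ 0.5253 -0.2606  0.1107] 1.668 [ 0.001 -0.002 -1.   ] 0.474 23.3 [-0.   0.1  0.3]
[0.0, 0.002, -0.0, -0.5, 17.7, 0.6, 0.38]
[0.0, 0.002, -0.0, -0.5, 17.7, 0.6, 0.38]
[0.0, 0.002, -0.0, -0.5, 17.7, 0.6, 0.38]
[0.0, 0.002, -0.0, -0.5, 17.7, 0.6, 0.38]
-- at [ 0.523  -0.2628  0.04  ] n 4
[array([ 5.222000e-01, -2.625000e-01,  9.320000e-02,  1.742447e+02])]
{1: (array([ 0.3801443 , -0.27488037,  0.6982224 ]), np.float64(10.884166717529297))}
{2: (array([ 0.45717081, -0.26388245,  0.42471209]), np.float64(13.403026580810547))}
```

Call:
send_rows:
  moves:
    - [0, 0, 0, -0.5, 17, 0.6, 0.38]
    - [0, 0, 0, -0.5, 17, 0.6, 0.38]
    - [0, 0, 0, -0.5, 17, 0.6, 0.38]
    - [0, 0, 0, 0, 8, 0, 0.38]
    - [0, 0, 0, 0, 0, 0, 0.38]

```text
t: 23.85
eef_pos: [0.5268, -0.2557, 0.0503]
tool_rot: [-0.472, 0.474, 0.527, -0.525]
contact_force: [-0.8, 0.4, -1.1]
gripper_width: 0.467
```

```bash
python3 chk.py .523 -.2628 1.66 .38 12 .0105
```

```text
[ 0.5268 -0.2557  0.0503] 1.677 [ 0.003  0.    -1.   ] 0.467 23.85 [-0.8  0.4 -1.1]
[0.001, 0.004, 0.0, -1.7, 9.9, 1.2, 0.38]
[0.001, 0.004, 0.0, -1.7, 9.9, 1.1, 0.38]
[0.001, 0.004, 0.0, -1.7, 9.9, 1.1, 0.38]
[0.001, 0.004, 0.0, -1.7, 9.9, 1.1, 0.38]
-- at [ 0.523  -0.2628  0.0105] n 4
```

Call:
send_rows:
  moves:
    - [0, 0.01, 0, -4, 3, 2, 0.38]
    - [0, 0, 0, -4, 8, 2, 0.38]
    - [0, 0, 0, -1, 8, 1, 0.38]
    - [0, 0, 0, 0, 0, 0, 0.38]

```text
t: 24.25
eef_pos: [0.5242, -0.2652, 0.0315]
tool_rot: [-0.474, 0.477, 0.525, -0.522]
contact_force: [-0.1, 0.7, -0.2]
gripper_width: 0.469
```

```bash
python3 chk.py .523 -.2628 1.66 .38 12 .0105
```

```text
[ 0.5242 -0.2652  0.0315] 1.668 [ 0.006 -0.    -1.   ] 0.469 24.25 [-0.1  0.7 -0.2]
[0.003, 0.004, -0.0, 1.3, 10.5, 0.6, 0.38]
[0.003, 0.004, -0.0, 1.3, 10.5, 0.5, 0.38]
-- at [ 0.523  -0.2628  0.0105] n 2
```

Call:
send_rows:
  moves:
    - [0.003, 0.004, 0, 1, 8, 1, 0.38]
    - [0, 0, 0, 0, 8, 0, 0.38]
    - [0, 0, 0, 0, 4, 0, 0.38]
    - [0, 0, 0, 0, 0, 0, 0.38]

```text
t: 24.65
eef_pos: [0.5237, -0.2646, 0.0103]
tool_rot: [-0.475, 0.478, 0.523, -0.522]
contact_force: [-0.0, 0.7, 3.9]
gripper_width: 0.473
```

```bash
python3 chk.py .523 -.2628 1.66 .38 12 .0105
```

```text
[ 0.5237 -0.2646  0.0103] 1.663 [ 0.004 -0.001 -1.   ] 0.473 24.65 [-0.   0.7  3.9]
[0.004, 0.003, -0.001, 1.8, -0.2, 0.5, 0.38]
-- at [ 0.523  -0.2628  0.0105] n 1
```

Seated, with a 3.9 N upward contact. I'll release, lift and go to oval_4.

Call:
send_rows:
  moves:
    - [0, 0, 0, 0, 0, 0, 0.75]
    - [0, 0, 0, 0, 0, 0, 0.75]
    - [0, 0, 0, 0, 0, 0, 0.75]
    - [0, 0, 0, 0, -20, 0, 0.75]
    - [0, 0, 0, 0, -40, 0, 0.9]
    - [0, 0, 0, 0, -45, 0, 1]
    - [0, 0, 0, 0, -25, 0, 1]
    - [0, 0, 0, 0, 0, 0, 1]

```text
t: 25.45
eef_pos: [0.5224, -0.2645, 0.1444]
tool_rot: [-0.476, 0.477, 0.523, -0.522]
contact_force: [0.2, -0.9, -0.8]
gripper_width: 0.999
```

```bash
python3 chk.py .450 -.065 1.68 1 42 .145
```

```text
[ 0.5224 -0.2645  0.1444] 1.662 [ 0.001 -0.    -1.   ] 0.999 25.45 [ 0.2 -0.9 -0.8]
[0.0, -0.003, -0.0, 34.2, -0.1, 9.0, 1.0]
[0.0, -0.003, -0.0, 34.2, -0.1, 8.9, 1.0]
[0.0, -0.003, -0.0, 34.3, -0.1, 8.8, 1.0]
[0.0, -0.003, -0.0, 34.3, -0.1, 8.7, 1.0]
[0.0, -0.003, -0.0, 34.3, -0.1, 8.6, 1.0]
[0.0, -0.003, -0.0, 34.3, -0.1, 8.5, 1.0]
-- at [ 0.45  -0.065  0.145] n 6
```

Call:
send_rows:
  moves:
    - [0, 0, 0, 34, 0, 9, 1]
    - [0, 0, 0, 34, 0, 9, 1]
    - [0, 0, 0, 34, 0, 9, 1]
    - [0, 0, 0, 34, 0, 9, 1]
    - [0, -0.01, 0, 34, 0, 8, 1]
    - [0, -0.01, 0, 28, 0, 7, 1]
    - [0, 0, 0, 0, 0, 0, 1]
    - [0, 0, 0, 0, 0, 0, 1]

```text
t: 26.25
eef_pos: [0.4478, -0.0661, 0.1396]
tool_rot: [0.471, -0.471, -0.526, 0.528]
contact_force: [1.2, 0.7, -0.2]
gripper_width: 1.001
```

```bash
python3 ring.py 4 .451 -.065 w13.png;python3 chk.py .451 -.065 1.68 1 18 .06 .011
```

```text
ring 4 [ 0.4495 -0.0647  0.158 ] 73.7 jaw 1.729
[ 0.4477 -0.0662  0.1395] 1.682 [-0.002 -0.002 -1.   ] 1.004 26.3 [ 0.2 -0.1  0.2]
[-0.0, 0.0, -0.0, 0.2, 15.9, -0.7, 1.0]
[-0.0, 0.0, -0.0, 0.2, 15.9, -0.7, 1.0]
[-0.0, 0.0, -0.0, 0.2, 15.9, -0.7, 1.0]
[-0.0, 0.0, -0.0, 0.2, 15.9, -0.7, 1.0]
[-0.0, 0.0, -0.0, 0.2, 15.9, -0.7, 1.0]
-- at [ 0.451 -0.065  0.06 ] n 5
[-0.0, -0.0, -0.0, 0.0, 16.3, -0.0, 1.0]
[-0.0, -0.0, -0.0, 0.0, 16.3, -0.0, 1.0]
[-0.0, -0.0, -0.0, 0.0, 16.3, -0.0, 1.0]
-- at [ 0.451 -0.065  0.011] n 3
```

Call:
send_rows:
  moves:
    - [0, -0.01, 0, 0, 16, -1, 1]
    - [0, -0.01, 0, 0, 16, -1, 1]
    - [0, -0.01, 0, 0, 16, -1, 1]
    - [0, -0.01, 0, 0, 16, 0, 1]
    - [0, 0, 0, 0, 12, 0, 1]
    - [0, 0, 0, 0, 0, 0, 1]

```text
t: 26.9
eef_pos: [0.4534, -0.0738, 0.0601]
tool_rot: [0.462, -0.465, -0.533, 0.535]
contact_force: [0.6, -0.7, -0.9]
gripper_width: 0.999
```

```bash
python3 chk.py .4498 -.0647 1.72 1 12 .010
```

```text
[ 0.4534 -0.0738  0.0601] 1.712 [ 0.    -0.006 -1.   ] 0.999 26.9 [ 0.6 -0.7 -0.9]
[-0.0, -0.002, -0.001, 2.0, 10.0, 0.4, 1.0]
[-0.0, -0.002, -0.001, 2.0, 10.0, 0.4, 1.0]
[-0.0, -0.002, -0.001, 1.9, 10.0, 0.4, 1.0]
[-0.0, -0.002, -0.001, 1.9, 10.0, 0.4, 1.0]
[-0.0, -0.002, -0.001, 1.9, 10.0, 0.4, 1.0]
-- at [ 0.4498 -0.0647  0.01  ] n 5
```

Call:
send_rows:
  moves:
    - [0, 0, 0, 5, 0, 1, 1]
    - [0, 0, 0, 5, 4, 1, 1]
    - [0, 0, 0, 0, 12, 0, 1]
    - [0, 0, 0, 0, 12, 0, 1]
    - [0, 0, 0, 0, 10, 0, 1]
    - [0, 0, 0, 0, 0, 0, 1]

```text
t: 27.5
eef_pos: [0.4513, -0.0651, 0.0201]
tool_rot: [0.462, -0.466, -0.533, 0.534]
contact_force: [-0.8, -0.1, -0.2]
gripper_width: 0.999
```

```bash
python3 chk.py .4498 -.0647 1.72 1 12 .010
```

```text
[ 0.4513 -0.0651  0.0201] 1.71 [ 0.003 -0.006 -1.   ] 0.999 27.5 [-0.8 -0.1 -0.2]
[0.002, -0.01, -0.006, 0.7, 10.1, 1.4, 1.0]
-- at [ 0.4498 -0.0647  0.01  ] n 1
```

Call:
send_rows:
  moves:
    - [0.002, -0.008, -0.005, 0, 6, 2, 1]
    - [0, 0, 0, 0, 4, 0, 1]
    - [0, 0, 0, 0, 0, 0, 0.45]
    - [0, 0, 0, 0, 0, 0, 0.45]
    - [0, 0, 0, 0, 0, 0, 0.45]
    - [0, 0, 0, 0, 0, 0, 0.45]
    - [0, 0, 0, 0, 0, 0, 0.45]
    - [0, 0, 0, 0, 0, 0, 0.45]

```text
t: 28.3
eef_pos: [0.4497, -0.0659, 0.0098]
tool_rot: [0.461, -0.462, -0.535, 0.535]
contact_force: [0.0, -0.4, -0.3]
gripper_width: 0.551
```

```bash
python3 chk.py .4498 -.0647 1.72 .45 12 .010
```

```text
[ 0.4497 -0.0659  0.0098] 1.718 [ 0.001 -0.001 -1.   ] 0.551 28.3 [ 0.  -0.4 -0.3]
[0.001, -0.002, -0.001, 1.1, -0.2, -0.3, 0.45]
-- at [ 0.4498 -0.0647  0.01  ] n 1
```

Call:
send_rows:
  moves:
    - [0, 0, 0, 0, -10, 0, 0.45]
    - [0, 0, 0, 0, -25, 0, 0.45]
    - [0, 0, 0, 0, -35, 0, 0.45]
    - [0, 0, 0, 0, -35, 0, 0.45]
    - [0, 0, 0, 0, 0, 0, 0.45]

```text
t: 28.8
eef_pos: [0.4487, -0.0662, 0.12]
tool_rot: [0.462, -0.462, -0.534, 0.536]
contact_force: [0.6, 0.1, 0.2]
gripper_width: 0.551
```

```bash
python3 chk.py .6067 -.2552 1.66 .45 42 .11
```

```text
[ 0.4487 -0.0662  0.12  ] 1.717 [-0.001 -0.001 -1.   ] 0.551 28.8 [0.6 0.1 0.2]
[-0.0, 0.009, -0.0, -35.0, 1.7, -21.5, 0.45]
[-0.0, 0.009, -0.0, -34.8, 1.7, -21.8, 0.45]
[-0.0, 0.009, -0.0, -34.6, 1.7, -22.1, 0.45]
[-0.0, 0.009, -0.0, -34.4, 1.7, -22.5, 0.45]
[-0.0, 0.009, -0.0, -34.2, 1.7, -22.8, 0.45]
[-0.0, 0.009, -0.0, -33.9, 1.7, -23.1, 0.45]
-- at [ 0.6067 -0.2552  0.11  ] n 6
```

Call:
send_rows:
  moves:
    - [0, 0.009, 0, -35, 1, -21, 0.45]
    - [0, 0.009, 0, -35, 1, -22, 0.45]
    - [0, 0.009, 0, -35, 1, -22, 0.45]
    - [0, 0.009, 0, -34, 1, -22, 0.45]
    - [0, 0.009, 0, -34, 1, -23, 0.45]
    - [0, 0.009, 0, -27, 1, -19, 0.45]
    - [0, 0, 0, 0, 0, 0, 0.45]
    - [0, 0, 0, 0, 0, 0, 0.45]

```text
t: 29.6
eef_pos: [0.6047, -0.2521, 0.1122]
tool_rot: [0.477, -0.474, -0.523, 0.524]
contact_force: [0.4, 0.4, -0.3]
gripper_width: 0.552
```

```bash
python3 chk.py .6067 -.2552 1.66 .45 18 .04
```

```text
[ 0.6047 -0.2521  0.1122] 1.667 [-0.004  0.002 -1.   ] 0.552 29.6 [ 0.4  0.4 -0.3]
[-0.001, 0.001, 0.0, -0.7, 14.4, -0.4, 0.45]
[-0.001, 0.001, 0.0, -0.7, 14.4, -0.4, 0.45]
[-0.001, 0.001, 0.0, -0.7, 14.4, -0.4, 0.45]
[-0.001, 0.001, 0.0, -0.7, 14.4, -0.4, 0.45]
[-0.001, 0.001, 0.0, -0.7, 14.4, -0.4, 0.45]
-- at [ 0.6067 -0.2552  0.04  ] n 5
```

Call:
send_rows:
  moves:
    - [0, 0, 0, -1, 14, -0.5, 0.45]
    - [0, 0, 0, -1, 14, -0.5, 0.45]
    - [0, 0, 0, -1, 14, -0.5, 0.45]
    - [0, 0, 0, -1, 12, 0, 0.45]
    - [0, 0, 0, 0, 0, 0, 0.45]

```text
t: 30.1
eef_pos: [0.6031, -0.2508, 0.0518]
tool_rot: [0.478, -0.471, -0.524, 0.525]
contact_force: [-0.2, 0.4, -1.0]
gripper_width: 0.552
```

```bash
python3 chk.py .6067 -.2552 1.66 .45 12 .010
```

```text
[ 0.6031 -0.2508  0.0518] 1.671 [-0.008  0.005 -1.   ] 0.552 30.1 [-0.2  0.4 -1. ]
[-0.002, 0.003, 0.002, -1.2, 10.4, -0.9, 0.45]
[-0.002, 0.003, 0.002, -1.2, 10.4, -0.8, 0.45]
[-0.002, 0.003, 0.002, -1.2, 10.5, -0.8, 0.45]
[-0.002, 0.003, 0.002, -1.2, 10.5, -0.8, 0.45]
-- at [ 0.6067 -0.2552  0.01  ] n 4
```

Call:
send_rows:
  moves:
    - [-0.004, 0.006, 0.004, -3, 2, -2, 0.45]
    - [-0.004, 0.004, 0.004, -2, 8, -2, 0.45]
    - [0, 0, 0, 0, 8, -0.5, 0.45]
    - [0, 0, 0, 0, 0, 0, 0.45]

```text
t: 30.5
eef_pos: [0.6089, -0.2556, 0.0326]
tool_rot: [0.476, -0.478, -0.522, 0.522]
contact_force: [0.7, -0.1, -1.3]
gripper_width: 0.55
```

```bash
python3 chk.py .6067 -.2552 1.66 .45 12 .010
```

```text
[ 0.6089 -0.2556  0.0326] 1.661 [ 0.002 -0.003 -1.   ] 0.55 30.5 [ 0.7 -0.1 -1.3]
[0.001, 0.0, -0.001, 0.3, 11.3, 1.1, 0.45]
[0.001, 0.0, -0.001, 0.3, 11.3, 1.1, 0.45]
-- at [ 0.6067 -0.2552  0.01  ] n 2
```

Call:
send_rows:
  moves:
    - [0, 0, 0, 0, 8, 1, 0.45]
    - [0, 0, 0, 0, 8, 0.5, 0.45]
    - [0, 0, 0, 0, 5, 0, 0.45]
    - [0, 0, 0, 0, 0, 0, 0.45]

```text
t: 30.9
eef_pos: [0.6075, -0.2559, 0.0099]
tool_rot: [0.476, -0.478, -0.522, 0.522]
contact_force: [-0.6, 0.7, -0.5]
gripper_width: 0.551
```

```bash
python3 chk.py .6067 -.2552 1.66 .45 12 .010
```

```text
[ 0.6075 -0.2559  0.0099] 1.661 [ 0.002 -0.003 -1.   ] 0.551 30.9 [-0.6  0.7 -0.5]
[0.002, 0.001, -0.003, 0.8, -0.1, 0.7, 0.45]
-- at [ 0.6067 -0.2552  0.01  ] n 1
```

Seated by position. I'll release, lift, then go to a viewing pose over the tray.

Call:
send_rows:
  moves:
    - [0, 0, 0, 0, 0, 0, 0.9]
    - [0, 0, 0, 0, 0, 0, 0.9]
    - [0, 0, 0, 0, 0, 0, 0.9]
    - [0, 0, 0, 0, -20, 0, 0.9]
    - [0, 0, 0, 0, -40, 0, 0.9]
    - [0, 0, 0, 0, -45, 0, 0.9]
    - [0, 0, 0, 0, -45, 12, 0.9]
    - [0, 0, 0, 5, -45, 20, 0.9]

```text
t: 31.7
eef_pos: [0.5735, -0.2514, 0.2054]
tool_rot: [0.478, -0.475, -0.521, 0.524]
contact_force: [0.4, 0.4, 0.2]
gripper_width: 0.902
```

Call:
send_rows:
  moves:
    - [0, 0, 0, 0, 0, 20, 0.9]
    - [0, 0, 0, 0, 0, 0, 0.9]

```text
t: 31.9
eef_pos: [0.555, -0.2558, 0.2142]
tool_rot: [-0.475, 0.48, 0.523, -0.521]
contact_force: [0.5, 0.2, -0.7]
gripper_width: 0.9
```

```bash
python3 - <<'E'
from h import *
p,_,o=pose(); print(p,o['t'])
c=cam("wrist")
Pk={1:(.3848,-.2747),2:(.4486,-.2688),3:(.5221,-.2627),4:(.6066,-.2555)}
im=c["img"].copy()
for k,x in Pk.items():
    (v,s),=fit_ring(c,x,ks=(k,),b=.009,yaws=(-.4,.6)).values(); print(k,v.round(4),round(s,1),"off mm",(np.hypot(*(v[:2]-x))*1000).round(1))
cv2.imwrite("pics/w14.png",cv2.resize(im[0:280,150:430],None,fx=2.1,fy=2.1,interpolation=cv2.INTER_CUBIC)[:,:,::-1])
E
```

```text
[ 0.55496689 -0.25578911  0.21424565] 31.9
1 [ 0.3813 -0.2734  0.5582] 10.4 off mm 3.8
2 [ 0.4571 -0.2632  0.5851] 12.7 off mm 10.2
3 [ 0.5245 -0.2621 -0.1258] 30.0 off mm 2.4
4 [ 0.5976 -0.2589 -0.1454] 34.7 off mm 9.6
```

View pics/w14.png

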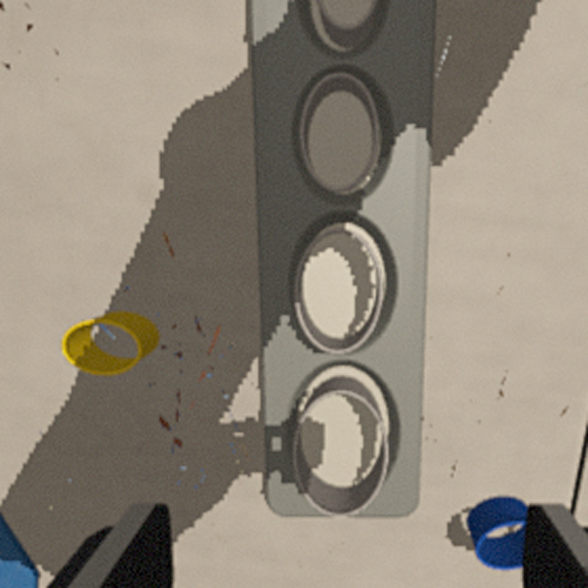

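All four rings stand in their pockets, with rim centres at about (341,452), (340,287) and (340,133) in the crop. I'll check those numerically against the expected rims at seated height.

```bash
python3 - <<'E'
from h import *
c=cam("wrist")
Pk={1:(.3848,-.2747),2:(.4486,-.2688),3:(.5221,-.2627),4:(.6066,-.2555)}
for k,x in Pk.items():
    u=(proj(c,oval(*x,.09,*SZ[k],.0478))-[150,0])*2.1; print(k,"expected rim bbox",u.min(0).round(),u.max(0).round())
for k,b in {2:(298,72,382,194),3:(296,222,384,353),4:(293,388,389,516)}.items():
    P=ray(c,((b[0]+b[2])/4.2+150,(b[1]+b[3])/4.2),.0478); print(k,"seen centre off mm",((P[:2]-Pk[k])*1000).round(1))
t=cam("top")
for k,x in Pk.items(): 
    (v,s),=fit_ring(t,x,ks=(k,),b=.009,yaws=(-.5,.7)).values(); print("top",k,v.round(4),round(s,1))
E
```

```text
1 expected rim bbox [309. -89.] [373.  16.]
2 expected rim bbox [304.  63.] [380. 180.]
3 expected rim bbox [299. 221.] [384. 344.]
4 expected rim bbox [294. 382.] [387. 507.]
2 seen centre off mm [ 4.5 -0.5]
3 seen centre off mm [ 1.8 -0.4]
4 seen centre off mm [3.2 0.4]
top 1 [ 0.3938 -0.2688  0.3056] 0.3
top 2 [ 0.4528 -0.2669  0.1043] 0.4
top 3 [ 0.5197 -0.2542  0.0711] 9.2
top 4 [ 0.5997 -0.2562 -0.4254] 11.1
```

Rings 3 and 4 match. Rings 1 and 2 are in shadow and unclear, so one more close look.

Call:
send_rows:
  moves:
    - [0, 0, 0, 2, 5, 35, 0.9]
    - [0, 0, 0, 2, 5, 35, 0.9]
    - [0, 0, 0, 2, 5, 25, 0.9]
    - [0, 0, 0, 0, 0, 0, 0.9]
    - [0, 0, 0, 0, 0, 0, 0.9]

```text
t: 32.55
eef_pos: [0.463, -0.2543, 0.1913]
tool_rot: [0.474, -0.475, -0.523, 0.525]
contact_force: [0.1, 0.4, 0.2]
gripper_width: 0.9
```

```bash
python3 - <<'E'
from h import *
c=cam("wrist"); p,_,_=pose(); print(p)
Pk={1:(.3848,-.2747),2:(.4486,-.2688),3:(.5221,-.2627),4:(.6066,-.2555)}
f=3; x0,y0=240,20
im=cv2.resize(cv2.convertScaleAbs(c["img"][y0:y0+195,x0:x0+130],alpha=1.5),None,fx=f,fy=f,interpolation=cv2.INTER_CUBIC); raw=im.copy()
for k in (1,2,3):
    for z,col in((.0478,(255,0,0)),(.0078,(0,255,0))):
        cv2.polylines(im,[((proj(c,oval(*Pk[k],.09,*SZ[k],z))-[x0,y0]+.5)*f).round().astype(int)],True,col)
cv2.imwrite("pics/w15.png",np.hstack([raw,im])[:,:,::-1])
E
```

```text
[ 0.4628396  -0.25436649  0.19119619]
```

View pics/w15.png

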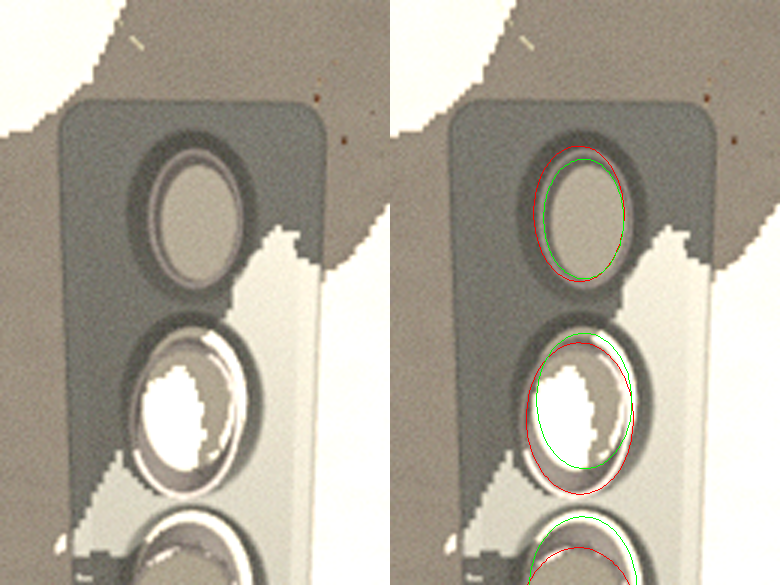

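Rings 1 and 2 match the predicted seated rims to about 2 mm and stand upright. I'm handing in.

```bash
python3 -c "
from station import order,monitor
print(order.hand_in()); o=monitor.get_obs(); print(o['t'],o['contact_force'])"
```

```text
the job is handed in; nothing more can be done
None
the job is handed in; nothing more can be done
```

I moved oval_1 out of the largest pocket into pocket 1. I then put oval_2, oval_3 and oval_4 into pockets 2, 3 and 4, and handed in at about 32.6 s. The hand-in gave no verdict.

- **Last checks:** The last wrist views showed all four standing upright with their lengths along the pockets. Ovals 1 and 2 matched the predicted seated rims to about 2 mm. By hand readings ovals 3 and 4 were about 2 mm and 3 mm off, within the 8 mm allowed. The robot was clear of everything at hand-in.
- **Bystanders:** I never went near the round cutter or the timer, but I did not measure their positions again at the end.
- **First try at oval_2:** I gripped too high, because the fingertips sit about 20–30 mm behind the stated TCP. The ring only leaned, and the lower second grasp held.
- **Checks that disagreed:**
  - The automatic rim fits in the shaded, glary tray were unreliable: up to 10 mm off in the last wrist view, with low scores from the top camera. I relied on the overlays and hand readings instead.
  - Oval_2's centre read 4.5 mm off in the second-to-last view. That reading probably caught the pocket edge, as the closer overlay fitted.
  - Oval_4 showed no clear floor contact force when lowered, so I judged its seating by its position and the wrist view.

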